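# Pair punches with their dies and lock the tool tray

### The job

Get the tool tray ready to carry: slide its retainer bar all the way open, then put every die in a bay of its own and stand each punch that is there upright, nose up, beside the die whose opening has the shape of its nose, everything flat on the bay floor between the ridges. A die whose punch is missing goes in alone; when all are in, slide the bar fully home to its locked stop over the bays, and leave the brass holder, the red block and the spring post alone.

Things in the scene. Friction and masses are not known exactly. Their poses are not given: they have to be found in the camera images.
- tray: Flat birch board fixed on the bench, 200 mm along its x by 350 mm along its y, 10 mm thick, with three open bays side by side along its y. Low wooden ridges, 6 mm high and 8 to 10 mm thick, border the bays. Origin on the bench surface under the centre of the middle bay; x points away from the robot, y to the left. A rail along each short (left and right) edge carries the retainer bar.
- bay0 (a point): Centre of the floor of the right-hand bay, 10 mm above the bench; axes as the tray's. Each bay is 134 mm long in x and 80 mm wide in y between its ridges; neighbouring bays are 90 mm apart.
- bay1 (a point): Centre of the floor of the middle bay, 10 mm above the bench; axes as the tray's. Each bay is 134 mm long in x and 80 mm wide in y between its ridges; neighbouring bays are 90 mm apart.
- bay2 (a point): Centre of the floor of the left-hand bay, 10 mm above the bench; axes as the tray's. Each bay is 134 mm long in x and 80 mm wide in y between its ridges; neighbouring bays are 90 mm apart.
- retainer (a joint): Retainer bar: an aluminium strip 344 mm long along the tray's y, 24 mm wide, its underside 72 mm and top 80 mm above the bench, carried at both ends by blocks on the rails. It slides along the tray's x by 0 to 0.09 m: 0 = locked, across the middle of all three bays (near end stop); 0.09 = fully open, clear behind the bays (far end stop). Stiff to about 2 N, stays where left.
- retainer_grip (a point): Middle of the black grip on the bar's right-hand end, 105 mm above the bench: an upright block 16 mm along the tray's x, 30 mm along its y, from 80 to 122 mm above the bench. It moves with the bar.
- die_round: Die: loose steel block 50 x 50 mm, 34 mm high, 0.55 kg, with a round opening 22 mm across, 16 mm deep, in its top. Origin at the centre of its underside, sides along its x and y, z up.
- die_square: Die: loose steel block 50 x 50 mm, 34 mm high, 0.55 kg, with a square opening 30 x 30 mm, 16 mm deep, in its top. Origin at the centre of its underside, sides along its x and y, z up.
- die_slot: Die: loose steel block 50 x 50 mm, 34 mm high, 0.55 kg, with a narrow slot opening 40 x 13 mm, the long way along its x, 16 mm deep, in its top. Origin at the centre of its underside, sides along its x and y, z up.
- punch_round: Punch: loose dark steel round body 42 mm across and 33 mm high, with a round nose 20 mm across and 20 mm high on top (53 mm in all), 0.38 kg, standing nose up. Origin at the centre of its underside, z up along the nose. Fits the die of the same shape. May be absent.
- punch_square: Punch: loose dark steel round body 42 mm across and 33 mm high, with a square nose 28 x 28 mm and 20 mm high on top (53 mm in all), 0.38 kg, standing nose up. Origin at the centre of its underside, z up along the nose. Fits the die of the same shape. May be absent.
- punch_slot: Punch: loose dark steel round body 42 mm across and 33 mm high, with a flat oblong nose 38 x 11 mm, the long way along its x and 20 mm high on top (53 mm in all), 0.38 kg, standing nose up. Origin at the centre of its underside, z up along the nose. Fits the die of the same shape. May be absent.
- die_holder: Bystander: brass die holder, a flanged ring 72 mm across, 32 mm high; origin under its centre.
- alignment_block: Bystander: red aluminium alignment block 35 x 75 x 30 mm; origin under its centre.
- spring_post: Bystander: chrome spring post 87 mm high on a 40 mm foot; origin under its centre.

How it is judged:
By the outcome, as a careful person would: the job done as asked, in the order asked, and still so for the second after the job is handed in, with the robot touching nothing.
Of punch_round, punch_square, punch_slot only 1 to 3 are there at a start; the rules pass over those that are not, and their reading is None.
At some moment in a run one of die_round, die_square, die_slot, punch_round, punch_square, punch_slot may be knocked a few centimetres aside while the robot is not near it.
It also fails if it takes over 210 s, if anything falls off the work surface, if the arm or the gripper's body presses on something with over 40 N, if the wrist force passes 120 N, or if a joint passes its speed limit or range.

### The arm

A 6-joint arm with a two-finger parallel gripper is mounted at the origin on the work surface. World frame = base frame: x ahead of the robot, y to its left, z up, the work surface at z = 0. Lengths are in m, angles in rad, forces in N, time in s.
With the tool pointing down it reaches from about 0.275 to 0.825 m from the base axis. Payload 5.2 kg.
Tool frame: the origin (TCP) lies on the centre line of the jaws, within the pads' length; the fingertips stand 25 mm ahead of it and the grasp point (between the pads) lies 6 mm ahead of it; z points along the fingers, y is the direction in which the jaws open and shut (so a half turn about z gives the same grasp; the last joint's range is limited). The gripper opens to 93 mm and grips with 3 to 60 N. Pads are 15 mm wide; open, the fingers measure 128 mm over their backs; the gripper's body (75 mm by 188 mm) begins 65 mm behind the grasp point.
Start: joints at [0.933, 0.259, 1.535, -0, 1.348, -0.203], TCP at [0.232, 0.499, 0.244] pointing down, gripper open.
Joint ranges: [-3.14, 3.14], [-0.91, 2.08], [0.19, 2.58], [-1.22, 4.36], [0.22, 2.71], [-3.12, 3.12]. Speed limits (rad/s): [2.57, 2.57, 3.14, 3.14, 3.14, 3.14].

### API

Orientations are given as a unit quaternion [w, x, y, z].
In Python, from cell import observe, grab_frame, camera_info, job_done, look_for, silhouettes gives the robot as it stands. The module is installed in compiled form; this text tells all that it offers.
- The arm moves only by the tool apply_moves, never from a script. Its argument "steps" is one flat list of numbers, 5 for each row, row after row: the opening in per cent of the stroke, from 0 (shut) to 100 (fully open), then the shift along the tool's x, y, z in mm, then the turn about the tool's z in rad. In form: [gripper, dx, dy, dz, yaw, gripper, dx, dy, dz, yaw, ...]. A call has 1 to 12 rows; each row shifts and turns the commanded pose from where the row before left it, along the tool's axes as they then stand; what a row does not reach is not made up. A row lasts 1/10 s, in which the tool goes at most 50 mm and 8.59 degrees, less where a joint would pass 70% of its speed; a pose out of reach is approached as far as the arm can. A call with a gripper value outside its range is refused whole. The fingers move at their own pace and stop on an object; the grip force is fixed at half the most. Time passes only in rows, so rows that do not move let the fingers close. It gives the time, the measured TCP pose, the force and the opening at its end, in the units of the state.
- observe(): the state, without advancing time (a new reading comes with each control period).
- grab_frame(name): name is "side" or "top" or "wrist"; returns (picture, depth): 420x560x3 uint8, red, green, blue; 420x560 float32, m along the optical axis (not along the pixel's ray), 0 where there is no reading.
- camera_info(name): a dict with "K" (3x3 intrinsics, pixels), "rvec" (rotation vector, rad) and "tvec" (3), from world to camera coordinates, as OpenCV has them. Camera axes: x right, y down, z forward; pixel columns grow to the right and rows downward; lengths in m; the calibration is good to about 2 mm. A picture is of the moment at which its call begins: read the wrist's pose just before it. camera_info takes no time and is no camera call; for the wrist camera it gives the pose at the moment of the call.
- job_done(): hands the job in, once; it reports no verdict.
Trained networks look in the newest picture that a camera, given by its name, has taken for a name from the list of things; names that differ only in an ending like _2 or _b are one class to them, and where a whole thing is asked for, a point or a joint stands for the part that bears it (a point fixed in the world has none). Each returns a list of dicts, best first, with "p" (0 to 1); they miss things now and then, are a little off and sometimes report something else, mostly with a low value. They report only what shows in the picture. A call takes as long as a camera call.
- look_for(name, camera): "box" ([left, top, right, bottom] in pixels, round what is visible of it).
- silhouettes(name, camera): "pixels" (420x560 bool, what is visible of it) and "box" ([left, top, right, bottom] in pixels, round what is visible of it).
The state is a dict: "t": time; "joints": joint angles; "dq": joint speeds; "tau": joint torques, N m; "eef_pos": TCP position; "orientation": TCP orientation; "ft_force": force on the tool from outside, world axes, zero at the start; "torque": the same for the moment, N m; "opening": opening from 0.0 (shut) to 1.0 (fully open).
Only numpy, scipy, OpenCV 4.12 (cv2) and the standard library are available. Lean on these libraries where they do the work, as an engineer would, in place of code of your own. Each camera call takes 0.05 s, during which the arm holds its last target.

## Working session

There is one attempt and no reset: what is moved stays moved. The work goes in short steps, Python scripts to look and compute and a tool call to move; the robot and the scene stay as the last step left them, time stands still between calls to the robot, and variables do not carry over. Pictures are saved under pics/ and viewed, and the job is handed in when it is done.

Besides the shell and the picture viewer there is one more tool, called by a JSON object that holds its "op" and its "data". apply_moves: Moves the arm, as the interface text tells. Its arguments: {"type":"object","properties":{"steps":{"type":"array","items":{"type":"number"}}},"required":["steps"]}

```bash
mkdir -p pics; python3 - <<'E'
from cell import *
import cv2, json
print(observe())
for n in ["side","top","wrist"]:
    p,d=grab_frame(n); cv2.imwrite(f"pics/{n}0.png",p[:,:,::-1])
    print(n,camera_info(n))
E
```

```text
{'t': 0.0, 'joints': array([ 9.33200353e-01,  2.59315543e-01,  1.53610829e+00,  1.40086042e-05,
        1.34796953e+00, -2.02798272e-01]), 'dq': array([-0.00064414, -0.00159752,  0.00030916,  0.00039349,  0.00210241,
        0.00120012]), 'tau': array([ 7.97420871e-04, -4.37306821e+01, -2.84005541e+01,  7.22548692e-02,
        4.11496405e-02, -1.02162883e-04]), 'eef_pos': array([0.23134053, 0.49842221, 0.24282232]), 'orientation': array([-3.73528099e-04,  2.15691863e-01,  9.76461064e-01, -8.19248547e-04]), 'ft_force': array([-0.2950357 ,  0.59223368,  0.01974435]), 'torque': array([-0.0089631 ,  0.01726658, -0.05985361]), 'opening': 1.0038539301727107}
side {'K': array([[435.78643279,   0.        , 279.20101104],
       [  0.        , 435.78643279, 209.83138062],
       [  0.        ,   0.        ,   1.        ]]), 'rvec': array([ 2.35050497, -0.28346973,  0.10580781]), 'tvec': array([-0.58461996,  0.17876897,  0.8837526 ])}
top {'K': array([[543.84535665,   0.        , 273.83922213],
       [  0.        , 543.84535665, 202.51501927],
       [  0.        ,   0.        ,   1.        ]]), 'rvec': array([ 2.10681345, -2.10614122,  0.22263837]), 'tvec': array([0.00459274, 0.59429708, 1.41788184])}
wrist {'K': array([[299.20081926,   0.        , 274.79381729],
       [  0.        , 299.20081926, 207.32081711],
       [  0.        ,   0.        ,   1.        ]]), 'rvec': array([-2.43725578, -1.55670926, -0.21929015]), 'tvec': array([-0.5491565 , -0.03248556,  0.39171133])}
```

View pics/top0.png

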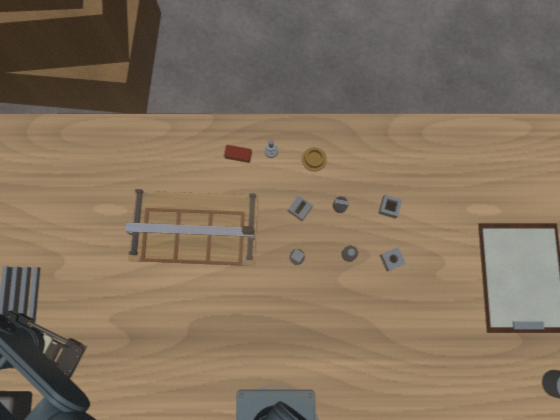

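View pics/side0.png

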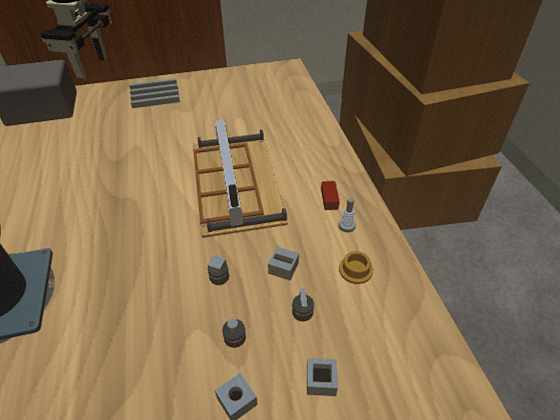

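View pics/wrist0.png

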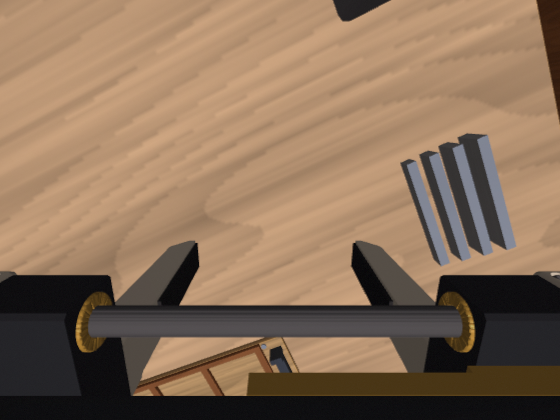

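```bash
cat > h.py <<'E'
from cell import *
import cv2, numpy as np
def cam(n):
    c=camera_info(n); R,_=cv2.Rodrigues(np.array(c["rvec"])); return np.array(c["K"]),R,np.array(c["tvec"])
def cloud(n,d,C=None):
    K,R,t=C or cam(n); v,u=np.mgrid[:d.shape[0],:d.shape[1]]
    P=np.stack([(u-K[0,2])/K[0,0]*d,(v-K[1,2])/K[1,1]*d,d],-1)
    return (P-t)@R
def proj(n,X,C=None):
    K,R,t=C or cam(n); p=(np.atleast_2d(X)@R.T+t)@K.T; return p[:,:2]/p[:,2:]
ITEMS=["die_round","die_square","die_slot","punch_round","punch_square","punch_slot"]
def rect(P):
    return cv2.minAreaRect((P[:,:2]*1000).astype(np.float32))
def measure(n,names,d,W,tray_z=0):
    for k in names:
        for s in silhouettes(k,n)[:2]:
            m=s["pixels"]&(d>0)
            if m.sum()<15: continue
            P=W[m]; P=P[(P[:,2]<0.11)]
            if len(P)<10: print(k,'few');continue
            h=np.percentile(P[:,2],97); T=P[P[:,2]>h-0.008]
            r=rect(P); rt=rect(T)
            f=lambda r:(np.round(r[0],1),np.round(r[1],1),round(r[2],1))
            print(k,round(s["p"],2),np.round(s["box"]),"ztop",round(h*1000,1),"all",f(r),"top",len(T),f(rt))
E
python3 - <<'E'
from h import *
for n in ["top","side"]:
    p,d=grab_frame(n); W=cloud(n,d)
    np.savez(f"{n}0.npz",p=p,d=d,W=W)
    print(n); measure(n,ITEMS+["die_holder","alignment_block","spring_post","tray","retainer","retainer_grip"],d,W)
print(observe()["t"])
E
```

```text
top
die_round 0.66 [384. 251. 404. 273.] ztop 38.1 all (array([ 445.4, -318.3]), array([48.5, 50.9]), 19.9) top 223 (array([ 445.4, -318.4]), array([48.5, 50.7]), 19.9)
die_square 0.97 [378. 193. 399. 218.] ztop 38.6 all (array([ 593.9, -317.5]), array([52.2, 52.7]), 74.2) top 155 (array([ 594., -319.]), array([49.4, 51. ]), 73.8)
die_square 0.67 [263. 138. 280. 159.] ztop 88.8 all (array([756.9,  14.6]), array([32.2, 37.7]), 1.3) top 18 (array([757.5,  15.4]), array([11.4,  9. ]), 52.5)
die_slot 0.73 [284. 196. 311. 221.] ztop 38.8 all (array([593. , -67.3]), array([55.7, 62.2]), 54.5) top 205 (array([588.6, -67. ]), array([50.6, 50.1]), 54.7)
punch_round 0.64 [341. 248. 357. 260.] ztop 55.1 all (array([ 460.7, -200.4]), array([38.2, 39.8]), 81.5) top 39 (array([ 460.3, -201.4]), array([16.9, 17.5]), 43.9)
punch_square 0.74 [288. 246. 302. 264.] ztop 57.7 all (array([450.6, -57.1]), array([39.3, 41.7]), 10.4) top 85 (array([452.4, -56.8]), array([27.3, 27.7]), 59.3)
punch_slot 0.55 [331. 197. 349. 212.] ztop 55.5 all (array([ 600.7, -180.8]), array([44.5, 45.5]), 66.2) top 51 (array
[... 2640 characters left out ...]
764.3,   8.9]), array([8.2, 9.3]), 9.9)
tray 0.57 [192. 120. 288. 237.] ztop 80.6 all (array([544.8, 286.9]), array([471.8, 204.3]), 87.5) top 823 (array([524.7, 230.1]), array([348.2,  27.3]), 87.4)
retainer 0.78 [219. 119. 241. 226.] ztop 98.5 all (array([529.2, 289.3]), array([468.4,  33. ]), 87.5) top 48 (array([514.9,  59.9]), array([ 7.5, 16.7]), 61.8)
retainer_grip 0.92 [217. 119. 244. 228.] ztop 98.1 all (array([529.1, 289.8]), array([469.4,  34.6]), 87.5) top 49 (array([514.9,  59.9]), array([ 7.5, 16.7]), 61.8)
retainer_grip 0.63 [340. 252. 373. 286.] ztop 33.4 all (array([ 746.9, -111.5]), array([83.1, 69.9]), 17.9) top 288 (array([ 740.4, -112.3]), array([55. , 54.1]), 71.9)
1.45
```

```bash
cat >> h.py <<'E'
from scipy.spatial.transform import Rotation as Ro
def tool():
    o=observe(); q=o["orientation"]; R=Ro.from_quat([q[1],q[2],q[3],q[0]]).as_matrix(); return o,np.array(o["eef_pos"]),R
def plan(x,y,z,jaw=None):
    """jaw: wanted world angle (deg) of jaw axis, mod 180"""
    o,p,R=tool(); a=np.degrees(np.arctan2(R[1,1],R[0,1]))
    dy=0
    if jaw is not None:
        dw=(jaw-a+90)%180-90; dy=-np.radians(dw)
        print("jaw now %.1f yaw cmd %.3f (alt %.3f) j6 %.2f"%(a,dy,dy-np.sign(dy)*np.pi,o["joints"][5]))
    for yy in ([dy] if jaw is None else [dy,dy-np.sign(dy)*np.pi]):
        R2=R@Ro.from_euler('z',yy).as_matrix()
        dd=R2.T@(np.array([x,y,z])-p)*1000
        print("t %.1f p %s yaw %.3f then shift"%(o["t"],np.round(p,4),yy),np.round(dd,1),"F",np.round(o["ft_force"],1),"op",round(o["opening"]*93,1))
E
python3 - <<'E'
from h import *
o,p,R=tool(); K,Rc,t=cam("wrist"); c=-Rc.T@t
print("cam in tool",R.T@(c-p), "axes",R.T@Rc.T)
W=np.load("side0.npz")["W"]; s=W[(W[...,2]>0.112)&(W[...,2]<0.13)&(W[...,0]>.4)&(W[...,0]<.65)&(W[...,1]>0)&(W[...,1]<.4)]
print(len(s),s.mean(0),rect(s) if len(s)>3 else 0)
W=np.load("top0.npz")["W"]; s=W[(W[...,2]>0.112)&(W[...,2]<0.135)&(W[...,0]>.4)&(W[...,0]<.65)&(W[...,1]>0)&(W[...,1]<.4)]
print(len(s),s.mean(0),rect(s) if len(s)>3 else 0)
plan(.51,.07,.3,-2.5)
E
```

```text
cam in tool [ 0.07894575  0.0004764  -0.14035624] axes [[ 3.93250741e-04 -9.59681071e-01 -2.81090887e-01]
 [ 9.99998527e-01  8.47077566e-04 -1.49301939e-03]
 [ 1.67092823e-03 -2.81089885e-01  9.59679991e-01]]
91 [0.5173037  0.06921553 0.12004838] ((517.5145874023438, 72.02523803710938), (30.8137149810791, 15.75816535949707), 86.66873168945312)
72 [0.51169902 0.07447147 0.12014713] ((512.02001953125, 74.04306030273438), (17.033390045166016, 26.51504898071289), 0.20622938871383667)
jaw now 65.1 yaw cmd 1.180 (alt -1.962) j6 -0.20
t 1.4 p [0.2316 0.4988 0.2437] yaw 1.180 then shift [-416.3  296.8  -56.3] F [-0.1  0.6  0.6] op 92.6
t 1.4 p [0.2316 0.4988 0.2437] yaw -1.962 then shift [ 416.3 -296.8  -56.3] F [-0.1  0.6  0.6] op 92.6
```

{"op": "apply_moves", "data": {"steps": [100,0,0,-10,0.147,100,0,0,-10,0.147,100,0,0,-10,0.147,100,0,0,-10,0.147,100,0,0,-10,0.147,100,0,0,-6,0.147,100,0,0,0,0.147,100,0,0,0,0.147,100,-30,20,0,0,100,-30,20,0,0,100,-30,20,0,0,100,-30,20,0,0]}}

```text
t: 2.65
eef_pos: [0.3072, 0.3746, 0.2997]
orientation: [0.0, 0.721, 0.693, 0.0]
ft_force: [0.4, -0.1, 0.1]
opening: 1.001
```

{"op": "apply_moves", "data": {"steps": [100,-30,24,0,0,100,-30,24,0,0,100,-30,24,0,0,100,-30,24,0,0,100,-30,24,0,0,100,-30,24,0,0,100,-30,24,0,0,100,-30,24,0,0,100,-30,24,0,0,100,-26,0,0,0,100,0,0,0,0]}}

```text
t: 3.75
eef_pos: [0.5113, 0.0685, 0.2993]
orientation: [0.0, 0.722, 0.691, -0.001]
ft_force: [0.1, 0.2, -0.1]
opening: 1.001
```

```bash
cat > wl.py <<'E'
from h import *
import sys
tag=sys.argv[1]; names=sys.argv[2:]
o,p,R=tool(); C=cam("wrist"); pic,d=grab_frame("wrist"); W=cloud("wrist",d,C)
cv2.imwrite(f"pics/{tag}.png",pic[:,:,::-1]); np.savez(f"{tag}.npz",p=pic,d=d,W=W)
if names: measure("wrist",names,d,W)
print(np.round(p,4))
E
python3 wl.py w1 retainer; python3 - <<'E'
from h import *
plan(.515,.072,.3,-2.5)
W=np.load("w1.npz")["W"]; s=W[(W[...,2]>0.112)&(W[...,2]<0.135)&(W[...,0]>.4)&(W[...,0]<.65)&(W[...,1]>0)&(W[...,1]<.12)]
print(len(s),s.mean(0),rect(s) if len(s)>3 else 0)
E
```

```text
retainer 0.74 [262.   2. 289. 201.] ztop 81.1 all (array([514.6, 151.1]), array([231.4,  29.6]), 87.7) top 3750 (array([515.2, 163. ]), array([207.5,  26.3]), 87.6)
[0.5113 0.0685 0.2993]
jaw now -2.4 yaw cmd 0.002 (alt -3.140) j6 -0.04
t 3.9 p [0.5107 0.0713 0.2996] yaw 0.002 then shift [ 0.9  4.3 -0.4] F [ 0.6 -0.4 -0.3] op 93.0
t 3.9 p [0.5107 0.0713 0.2996] yaw -3.140 then shift [-0.9 -4.3 -0.4] F [ 0.6 -0.4 -0.3] op 93.0
401 [0.51208181 0.07452761 0.12079813] ((512.1162719726562, 73.61146545410156), (29.628360748291016, 15.531333923339844), 87.41405487060547)
```

View pics/w1.png

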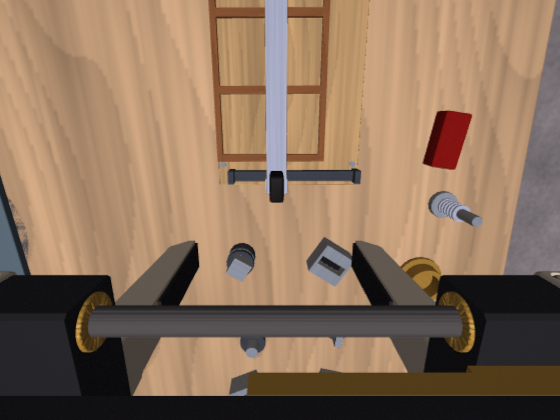

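{"op": "apply_moves", "data": {"steps": [100,3,1,40,0,100,0,0,40,0,100,0,0,40,0,60,0,0,40,0,60,0,0,22,0,60,0,0,0,0,0,0,0,0,0,0,0,0,0,0,0,0,0,0,0,0,0,0,0,0,0,0,0,0,0]}}

```text
t: 4.95
eef_pos: [0.5123, 0.0742, 0.1184]
orientation: [0.001, 0.721, 0.693, 0.001]
ft_force: [0.5, 0.0, -0.1]
opening: 0.362
```

{"op": "apply_moves", "data": {"steps": [0,0,0,0,0,0,0,0,0,0,0,0,0,0,0,0,0,0,0,0,0,0,0,0,0,0,0,0,0,0]}}

```text
t: 5.55
eef_pos: [0.5121, 0.0742, 0.1178]
orientation: [0.0, 0.721, 0.693, 0.0]
ft_force: [0.7, -0.6, 1.1]
opening: 0.166
```

{"op": "apply_moves", "data": {"steps": [0,0,10,0,0,0,0,10,0,0,0,0,10,0,0,0,0,10,0,0,0,0,10,0,0,0,0,10,0,0,0,0,10,0,0,0,0,10,0,0,0,0,4,0,0,0,0,0,0,0]}}

```text
t: 6.55
eef_pos: [0.595, 0.0709, 0.1178]
orientation: [-0.001, 0.721, 0.693, -0.001]
ft_force: [-8.4, -0.9, 10.7]
opening: 0.172
```

{"op": "apply_moves", "data": {"steps": [0,0,2,0,0,0,0,2,0,0,0,0,0,0,0]}}

```text
t: 6.85
eef_pos: [0.5952, 0.0709, 0.1176]
orientation: [-0.004, 0.721, 0.693, -0.004]
ft_force: [-19.7, -1.3, 16.2]
opening: 0.169
```

{"op": "apply_moves", "data": {"steps": [0,0,2,0,0,0,0,2,0,0,0,0,0,0,0]}}

```text
t: 7.15
eef_pos: [0.5953, 0.0709, 0.1175]
orientation: [-0.007, 0.721, 0.693, -0.007]
ft_force: [-30.8, -2.8, 25.6]
opening: 0.173
```

{"op": "apply_moves", "data": {"steps": [0,0,-4,0,0,0,0,-4,0,0,60,0,0,0,0,60,0,0,0,0,60,0,0,0,0,60,0,0,0,0,60,0,0,-30,0,60,0,0,-40,0,60,0,0,-40,0,100,0,0,-40,0,100,0,0,-20,0]}}

```text
t: 8.25
eef_pos: [0.5973, 0.0709, 0.2919]
orientation: [0.002, 0.721, 0.693, 0.002]
ft_force: [0.1, 0.0, 0.0]
opening: 0.722
```

{"op": "apply_moves", "data": {"steps": [100,0,-24,-20,0,100,30,-30,-20,0,100,30,-30,-20,0,100,30,0,-20,0,100,0,0,-10,0,100,0,0,0,0]}}

```text
t: 8.85
eef_pos: [0.5162, 0.1647, 0.3792]
orientation: [0.001, 0.721, 0.693, 0.001]
ft_force: [0.2, -0.4, 0.1]
opening: 1.002
```

```bash
python3 wl.py w2 retainer tray; python3 - <<'E'
from h import *
p,d=grab_frame("top"); cv2.imwrite("pics/top1.png",cv2.resize(p[150:300,100:440,::-1],None,fx=2.3,fy=2.3))
W=cloud("top",d); measure("top",["retainer"]+ITEMS,d,W)
E
```

```text
retainer 0.93 [312.   0. 351. 250.] ztop 81.3 all (array([607.7, 214.5]), array([394.8,  45.6]), 87.8) top 4138 (array([598.6, 221. ]), array([331.9,  27.1]), 87.4)
retainer 0.49 [393. 172. 426. 218.] ztop 30.8 all (array([755.3, 104. ]), array([82.2, 52.4]), 78.1) top 912 (array([748.1, 109.2]), array([74.6, 35. ]), 78.8)
tray 0.86 [220.   3. 355. 249.] ztop 80.0 all (array([535.6, 228.8]), array([357.4, 203. ]), 87.5) top 4174 (array([599.8, 221.9]), array([333.6,  27.6]), 87.7)
[0.5162 0.1647 0.3792]
die_round 0.72 [382. 248. 405. 272.] ztop 39.1 all (array([ 444.8, -319. ]), array([48.1, 51.3]), 22.5) top 192 (array([ 445. , -318.7]), array([48.2, 51.2]), 21.3)
die_square 0.69 [378. 193. 404. 217.] ztop 37.5 all (array([ 593.1, -322.1]), array([57.6, 52.5]), 73.9) top 184 (array([ 593.7, -319.4]), array([50.5, 50.8]), 73.7)
die_slot 0.74 [148. 190. 256. 269.] ztop 80.9 all (array([536.1, 209. ]), array([312.3, 208.9]), 88.7) top 481 (array([599.1, 201.2]), array([290.7,  26.4]), 87.3)
die_slot 0.73 [286. 194. 313. 220.] ztop 39.5 all (array([593. , -67.3]), array([54.4, 60. ]), 54.8) top 178 (array([588. , -66.5]), array([49.8, 49.8]), 54.9)
punch_round 0.49 [342. 246. 356. 263.] ztop 56.0 all (array([ 460.7, -200.8]), array([39.1, 39. ]), 2.9) top 37 (array([ 460.4, -202. ]), array([16.6, 17.5]), 11.0)
punch_square 0.57 [287. 250. 304. 263.] ztop 56.9 all (array([453.1, -57.8]), array([43.5, 42.6]), 0.2) top 91 (array([452.1, -57. ]), array([27.7, 28.8]), 55.6)
punch_square 0.45 [262. 139. 280. 158.] ztop 87.5 all (array([756.4,  14.8]), array([37.8, 31.7]), 89.8) top 15 (array([758.9,  14.7]), array([10.1, 10.9]), 54.8)
punch_slot 0.76 [332. 197. 348. 208.] ztop 56.0 all (array([ 597.9, -179. ]), array([35.8, 37.9]), 61.7) top 51 (array([ 599.8, -178.8]), array([35.1, 10.8]), 78.4)
```

View pics/w2.png

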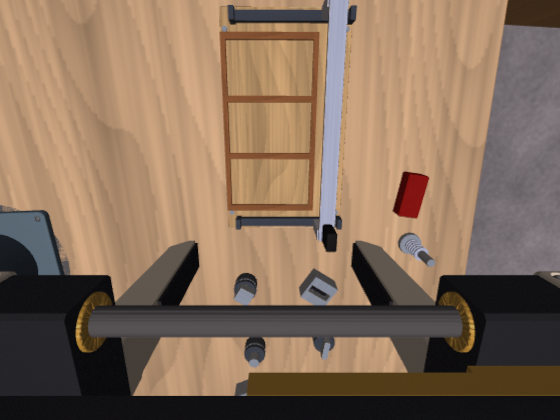

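View pics/top1.png

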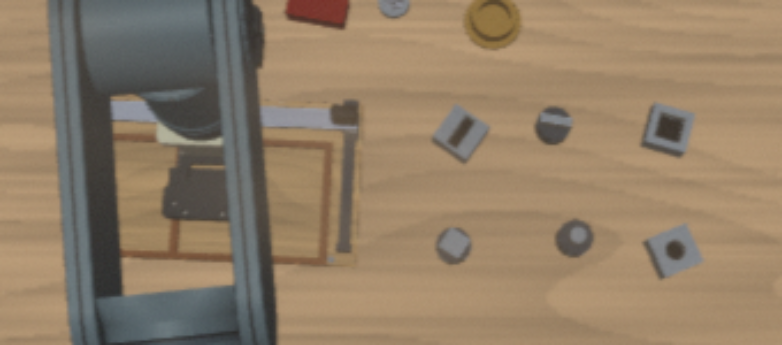

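```bash
python3 - <<'E'
from h import *
z=np.load("w2.npz"); p=z["p"].astype(int); W=z["W"]
K,R,t=cam("wrist"); c=-R.T@t
roi=np.zeros(p.shape[:2],bool); roi[25:215,210:325]=1
hsv=cv2.cvtColor(z["p"],cv2.COLOR_RGB2HSV)
m=roi&(hsv[...,2]<150)&(hsv[...,1]>110)
print(m.sum()); 
v,u=np.nonzero(m)
r=np.stack([(u-K[0,2])/K[0,0],(v-K[1,2])/K[1,1],np.ones(len(u))],1)@R
X=c+r*((0.016-c[2])/r[:,2])[:,None]
print(rect(X), np.median(W[m][:,2]))
cv2.imwrite("pics/m.png",cv2.resize((m*255).astype(np.uint8)[0:260,180:400],None,fx=2.5,fy=2.5))
b=X[:,:2]*1000
# rotate to tray frame about rect centre
(cx,cy),s,a=rect(X); th=np.radians(-2.5)
l=(b-[cx,cy])@np.array([[np.cos(th),-np.sin(th)],[np.sin(th),np.cos(th)]])
for k in (0,1): print(np.histogram(l[:,k],bins=np.arange(-150,151,5 if k else 4)))
E
```

```text
4127
((508.3118591308594, 229.58755493164062), (278.7698974609375, 148.5321502685547), 87.5145263671875) 0.015275668046259398
(array([  0,   0,   0,   0,   0,   0,   0,   0,   0,   0,   0,   0,   0,
         0,   0,   0,   0,   0,   3, 424, 441, 110,  73,  66,  63,  77,
        67,  62,  67,  82,  55,  75,  68,  61,  68,  73,  65,  66,  69,
        66,  69,  68,  67,  64,  77,  56,  84,  65,  68,  73,  75,  69,
        67, 123, 439, 442,  20,   0,   0,   0,   0,   0,   0,   0,   0,
         0,   0,   0,   0,   0,   0,   0,   0,   0,   0]), array([-150, -146, -142, -138, -134, -130, -126, -122, -118, -114, -110,
       -106, -102,  -98,  -94,  -90,  -86,  -82,  -78,  -74,  -70,  -66,
        -62,  -58,  -54,  -50,  -46,  -42,  -38,  -34,  -30,  -26,  -22,
        -18,  -14,  -10,   -6,   -2,    2,    6,   10,   14,   18,   22,
         26,   30,   34,   38,   42,   46,   50,   54,   58,   62,   66,
         70,   74,   78,   82,   86,   90,   94,   98,  102,  106,  110,
        114,  118,  122,  126,  130,  134,  138,  142,  146,  150]))
(array([  0,   0, 182, 212, 137,  29,  30,  26,  29,  25,  30,  30,  30,
        28,  27,  30,  25,  30,  30,  30, 255, 277,  38,  31,  30,  31,
        30,  30,  39,  30,  38,  33,  33,  36,  35,  33,  38, 120, 282,
       287,  39,  33,  44,  33,  36,  38,  38,  40,  45,  35,  44,  39,
        39,  44,  38, 162, 396, 298,   0,   0]), array([-150, -145, -140, -135, -130, -125, -120, -115, -110, -105, -100,
        -95,  -90,  -85,  -80,  -75,  -70,  -65,  -60,  -55,  -50,  -45,
        -40,  -35,  -30,  -25,  -20,  -15,  -10,   -5,    0,    5,   10,
         15,   20,   25,   30,   35,   40,   45,   50,   55,   60,   65,
         70,   75,   80,   85,   90,   95,  100,  105,  110,  115,  120,
        125,  130,  135,  140,  145,  150]))
```

View pics/m.png

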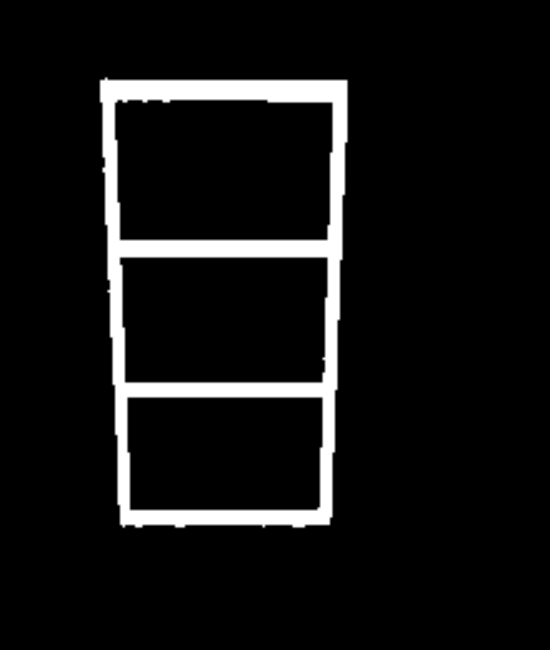

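```bash
python3 - <<'E'
from h import *
plan(.590,-.068,.21,-35)
E
```

```text
jaw now -2.3 yaw cmd 0.570 (alt -2.571) j6 0.14
t 9.4 p [0.5156 0.1639 0.3774] yaw 0.570 then shift [-147.2  194.1  167.3] F [-0.2 -0.3 -0.2] op 92.8
t 9.4 p [0.5156 0.1639 0.3774] yaw -2.571 then shift [ 147.2 -194.1  167.3] F [-0.2 -0.3 -0.2] op 92.8
```

{"op": "apply_moves", "data": {"steps": [100,0,0,0,0.145,100,0,0,0,0.145,100,0,0,0,0.14,100,0,0,0,0.14,100,-25,32,20,0,100,-25,32,20,0,100,-25,32,20,0,100,-25,32,20,0,100,-25,32,30,0,100,-22,34,30,0,100,0,0,27,0,100,0,0,0,0]}}

```text
t: 10.6
eef_pos: [0.5878, -0.0674, 0.2067]
orientation: [-0.003, 0.887, 0.461, -0.003]
ft_force: [-0.8, 0.4, 1.2]
opening: 1.003
```

```bash
python3 wl.py w3 die_slot
```

```text
die_slot 0.97 [254. 167. 303. 215.] ztop 34.7 all (array([588.9, -67.8]), array([50.2, 49.9]), 54.6) top 1701 (array([588.9, -67.9]), array([50.2, 49.8]), 54.5)
[ 0.5878 -0.0674  0.2067]
```

View pics/w3.png

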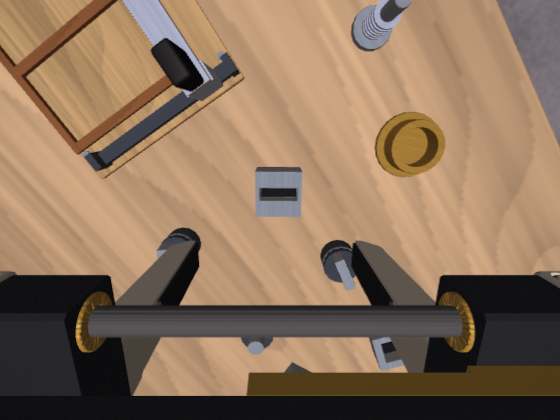

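```bash
python3 - <<'E'
from h import *
plan(.5889,-.0678,.035,-35.4)
E
```

```text
jaw now -35.0 yaw cmd 0.008 (alt -3.134) j6 0.31
t 10.7 p [ 0.5899 -0.0665  0.2113] yaw 0.008 then shift [ -1.6   0.2 176.3] F [1.1 0.4 0. ] op 93.1
t 10.7 p [ 0.5899 -0.0665  0.2113] yaw -3.134 then shift [  1.6  -0.2 176.3] F [1.1 0.4 0. ] op 93.1
```

{"op": "apply_moves", "data": {"steps": [100,-1,0,40,0,100,0,0,40,0,100,0,0,40,0,80,0,0,30,0,80,0,0,15,0,80,0,0,9,0,0,0,0,0,0,0,0,0,0,0,0,0,0,0,0,0,0,0,0,0,0,0,0,0,0,0,0,0,0,0]}}

```text
t: 11.9
eef_pos: [0.5903, -0.0676, 0.0387]
orientation: [0.001, 0.887, 0.462, 0.001]
ft_force: [-1.3, 0.7, 7.2]
opening: 0.539
```

{"op": "apply_moves", "data": {"steps": [0,0,0,0,0,0,0,0,0,0,0,0,0,-20,0,0,0,0,-40,0,0,0,0,-40,0,0,0,0,-40,0,0,0,0,0,0]}}

```text
t: 12.6
eef_pos: [0.5925, -0.0685, 0.1829]
orientation: [0.004, 0.887, 0.462, 0.004]
ft_force: [2.2, -0.5, -5.6]
opening: 0.536
```

```bash
cat >> h.py <<'E'
T0=np.array([.509,.229]); TH=np.radians(-2.5); RT=np.array([[np.cos(TH),-np.sin(TH)],[np.sin(TH),np.cos(TH)]])
def bay(i,dx,dy=0): return T0+RT@np.array([dx,(i-1)*.09+dy])
E
python3 - <<'E'
from h import *
for i in range(3): print(i,bay(i,.030),bay(i,-.034))
plan(*bay(0,.030),.15,87.5)
E
```

```text
0 [0.5350457  0.13777708] [0.47110662 0.14056872]
1 [0.53897145 0.22769142] [0.47503236 0.23048306]
2 [0.54289719 0.31760576] [0.47895811 0.3203974 ]
jaw now -35.0 yaw cmd 1.004 (alt -2.137) j6 0.31
t 12.6 p [ 0.5925 -0.0685  0.1829] yaw 1.004 then shift [ -66.8 -203.6   31.6] F [ 2.2 -0.5 -5.6] op 49.9
t 12.6 p [ 0.5925 -0.0685  0.1829] yaw -2.137 then shift [ 66.8 203.6  31.6] F [ 2.2 -0.5 -5.6] op 49.9
```

{"op": "apply_moves", "data": {"steps": [0,0,0,-3,0.144,0,0,0,0,0.144,0,0,0,0,0.144,0,0,0,0,0.143,0,0,0,0,0.143,0,0,0,0,0.143,0,0,0,0,0.143,0,-10,-34,0,0,0,-12,-34,0,0,0,-12,-34,0,0,0,-11,-34,0,0,0,-11,-34,0,0]}}

```text
t: 13.8
eef_pos: [0.5387, 0.1058, 0.1775]
orientation: [0.0, 1.0, -0.022, -0.002]
ft_force: [0.1, 0.8, -6.5]
opening: 0.54
```

{"op": "apply_moves", "data": {"steps": [0,-11,-34,0,0,0,0,0,0,0,0,0,0,40,0,0,0,0,40,0,0,0,0,20,0,0,0,0,20,0,0,0,0,0,0,0,0,0,0,0]}}

```text
t: 14.6
eef_pos: [0.5304, 0.1387, 0.059]
orientation: [0.0, 1.0, -0.022, -0.002]
ft_force: [-0.3, -0.3, -6.4]
opening: 0.532
```

```bash
python3 - <<'E'
from h import *
plan(*bay(0,.030),.048,87.5)
E
```

```text
jaw now -92.5 yaw cmd 0.000 (alt -3.141) j6 1.67
t 14.6 p [0.5304 0.1387 0.059 ] yaw 0.000 then shift [ 4.7  0.8 11. ] F [-0.3 -0.3 -6.4] op 49.4
t 14.6 p [0.5304 0.1387 0.059 ] yaw -3.141 then shift [-4.7 -0.8 11. ] F [-0.3 -0.3 -6.4] op 49.4
```

{"op": "apply_moves", "data": {"steps": [0,4,0,3,0,0,0,0,3,0,0,0,0,2,0,0,0,0,2,0,0,0,0,0,0]}}

```text
t: 15.1
eef_pos: [0.5351, 0.139, 0.0501]
orientation: [0.0, 1.0, -0.022, -0.0]
ft_force: [0.1, 0.4, -6.2]
opening: 0.537
```

{"op": "apply_moves", "data": {"steps": [0,0,0,1.5,0,0,0,0,0,0]}}

```text
t: 15.3
eef_pos: [0.5355, 0.139, 0.0488]
orientation: [-0.0, 1.0, -0.022, 0.0]
ft_force: [0.4, -0.4, -6.4]
opening: 0.533
```

{"op": "apply_moves", "data": {"steps": [0,0,0,1.5,0,0,0,0,0,0]}}

```text
t: 15.5
eef_pos: [0.5355, 0.139, 0.0487]
orientation: [0.0, 1.0, -0.021, 0.0]
ft_force: [-3.1, 0.4, 7.1]
opening: 0.536
```

{"op": "apply_moves", "data": {"steps": [0,0,0,1,0,0,0,0,0,0]}}

```text
t: 15.7
eef_pos: [0.5355, 0.139, 0.0487]
orientation: [0.0, 1.0, -0.021, 0.001]
ft_force: [-6.7, -0.8, 14.0]
opening: 0.534
```

{"op": "apply_moves", "data": {"steps": [0,0,0,-1,0,72,0,0,0,0,72,0,0,0,0,72,0,0,0,0,72,0,0,-20,0,72,0,0,-40,0,72,0,0,-40,0,100,0,0,-40,0,100,0,0,-20,0,100,0,0,0,0]}}

```text
t: 16.7
eef_pos: [0.5376, 0.1391, 0.2108]
orientation: [-0.0, 1.0, -0.022, 0.004]
ft_force: [-0.6, 1.0, 0.8]
opening: 0.929
```

```bash
python3 - <<'E'
from h import *
plan(.596,-.320,.21,74)
E
```

```text
jaw now -92.5 yaw cmd 0.236 (alt -2.905) j6 1.67
t 16.7 p [0.5376 0.1391 0.2108] yaw 0.236 then shift [182.7 425.3   1. ] F [-0.6  1.   0.8] op 86.4
t 16.7 p [0.5376 0.1391 0.2108] yaw -2.905 then shift [-182.7 -425.3    1. ] F [-0.6  1.   0.8] op 86.4
```

{"op": "apply_moves", "data": {"steps": [100,0,0,0,0.118,100,0,0,0,0.118,100,15,35,0,0,100,15,35,0,0,100,15,35,0,0,100,15,35,0,0,100,15,35,0,0,100,15,35,0,0,100,15,35,0,0,100,15,35,0,0,100,15,35,0,0,100,15,35,0,0]}}

```text
t: 17.9
eef_pos: [0.5825, -0.2401, 0.2049]
orientation: [-0.001, 0.99, -0.139, -0.001]
ft_force: [0.2, 0.3, 0.9]
opening: 1.002
```

{"op": "apply_moves", "data": {"steps": [100,15,35,0,0,100,15,35,0,0,100,2,5,0,0,100,0,0,0,0,100,0,0,0,0]}}

```text
t: 18.4
eef_pos: [0.5927, -0.3185, 0.2057]
orientation: [-0.001, 0.99, -0.139, -0.001]
ft_force: [0.2, 0.1, 0.2]
opening: 0.999
```

```bash
python3 wl.py w4 die_square die_round; python3 - <<'E'
from h import *
plan(.597,-.320,.035,74)
E
```

```text
die_square 0.84 [253. 165. 300. 216.] ztop 34.5 all (array([ 594.5, -320.4]), array([50. , 51.6]), 73.4) top 1403 (array([ 594.2, -320.2]), array([50. , 50.7]), 73.2)
die_round 0.86 [283. 270. 338. 307.] ztop 34.5 all (array([ 446.5, -320.2]), array([51. , 50.2]), 22.6) top 680 (array([ 464.7, -323.8]), array([65.3, 32.8]), 72.3)
[ 0.5927 -0.3185  0.2057]
jaw now -105.9 yaw cmd 0.002 (alt -3.140) j6 1.19
t 18.6 p [ 0.5933 -0.3181  0.2071] yaw 0.002 then shift [  4.1   0.9 172.1] F [0.4 0.3 0.2] op 93.1
t 18.6 p [ 0.5933 -0.3181  0.2071] yaw -3.140 then shift [ -4.1  -0.9 172.1] F [0.4 0.3 0.2] op 93.1
```

View pics/w4.png

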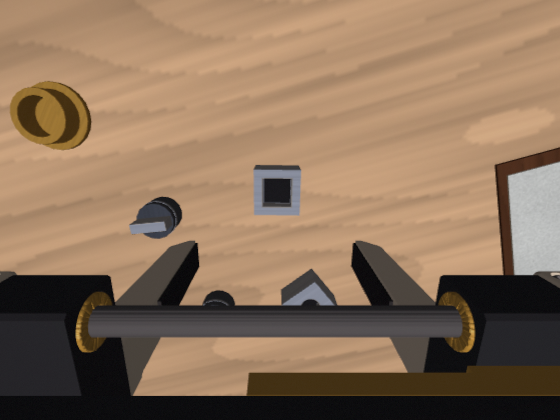

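{"op": "apply_moves", "data": {"steps": [100,1,2,40,0.01,100,0,0,40,0,100,0,0,40,0,80,0,0,30,0,80,0,0,15,0,80,0,0,6,0,0,0,0,0,0,0,0,0,0,0,0,0,0,0,0,0,0,0,0,0,0,0,0,0,0,0,0,0,0,0]}}

```text
t: 19.75
eef_pos: [0.5948, -0.3218, 0.0381]
orientation: [0.0, 0.99, -0.144, 0.001]
ft_force: [0.1, 4.0, 5.8]
opening: 0.532
```

{"op": "apply_moves", "data": {"steps": [0,0,0,0,0,0,0,0,0,0,0,0,0,-20,0,0,0,0,-40,0,0,0,0,-40,0,0,0,0,-40,0,0,0,0,-3,0,0,0,0,0,0]}}

```text
t: 20.55
eef_pos: [0.5935, -0.3221, 0.1794]
orientation: [0.0, 0.99, -0.144, 0.0]
ft_force: [-0.4, -0.6, -7.0]
opening: 0.538
```

```bash
python3 - <<'E'
from h import *
plan(*bay(1,.030),.06,87.5)
E
```

```text
jaw now -106.6 yaw cmd -0.246 (alt 2.896) j6 1.20
t 20.6 p [ 0.5935 -0.3221  0.1794] yaw -0.246 then shift [ -78.6 -547.   118.8] F [-0.4 -0.6 -7. ] op 50.0
t 20.6 p [ 0.5935 -0.3221  0.1794] yaw 2.896 then shift [ 78.6 547.  118.8] F [-0.4 -0.6 -7. ] op 50.0
```

{"op": "apply_moves", "data": {"steps": [0,0,0,-5,-0.123,0,0,0,0,-0.123,0,-8,-40,0,0,0,-8,-40,0,0,0,-8,-40,0,0,0,-8,-40,0,0,0,-8,-40,0,0,0,-8,-40,0,0,0,-8,-40,0,0,0,-8,-40,0,0,0,-8,-40,0,0,0,-6,-40,0,0]}}

```text
t: 21.75
eef_pos: [0.5301, 0.0826, 0.1807]
orientation: [-0.0, 1.0, -0.022, -0.003]
ft_force: [1.0, 0.1, -5.6]
opening: 0.537
```

{"op": "apply_moves", "data": {"steps": [0,0,-40,0,0,0,0,-40,0,0,0,0,-40,0,0,0,0,-27,0,0,0,0,0,0,0,0,0,0,40,0,0,0,0,40,0,0,0,0,20,0,0,0,0,18,0,0,0,0,0,0,0,0,0,0,0]}}

```text
t: 22.85
eef_pos: [0.538, 0.227, 0.0646]
orientation: [0.001, 1.0, -0.022, -0.002]
ft_force: [-0.7, 0.7, -4.4]
opening: 0.534
```

```bash
python3 - <<'E'
from h import *
plan(*bay(1,.030),.050,87.5)
E
```

```text
jaw now -92.5 yaw cmd -0.000 (alt 3.142) j6 1.82
t 22.9 p [0.538  0.227  0.0646] yaw -0.000 then shift [ 1.  -0.7 14.6] F [-0.7  0.7 -4.4] op 49.6
t 22.9 p [0.538  0.227  0.0646] yaw 3.142 then shift [-1.   0.7 14.6] F [-0.7  0.7 -4.4] op 49.6
```

Expected contact near z 0.048.

{"op": "apply_moves", "data": {"steps": [0,0,0,5,0,0,0,0,5,0,0,0,0,3,0,0,0,0,2,0,0,0,0,0,0]}}

```text
t: 23.35
eef_pos: [0.5392, 0.2279, 0.0511]
orientation: [0.0, 1.0, -0.022, -0.0]
ft_force: [0.8, 0.8, -6.0]
opening: 0.534
```

{"op": "apply_moves", "data": {"steps": [0,0,0,1.5,0,0,0,0,0,0]}}

```text
t: 23.55
eef_pos: [0.5393, 0.228, 0.0497]
orientation: [0.0, 1.0, -0.022, 0.0]
ft_force: [-0.0, -0.7, -4.6]
opening: 0.536
```

{"op": "apply_moves", "data": {"steps": [0,0,0,1,0,0,0,0,0,0]}}

```text
t: 23.75
eef_pos: [0.5393, 0.2279, 0.0486]
orientation: [0.0, 1.0, -0.022, -0.0]
ft_force: [-0.2, -0.0, -5.7]
opening: 0.534
```

{"op": "apply_moves", "data": {"steps": [0,0,0,1.5,0,0,0,0,0,0]}}

```text
t: 23.95
eef_pos: [0.5394, 0.228, 0.0481]
orientation: [-0.0, 1.0, -0.022, 0.0]
ft_force: [-3.0, -0.5, 2.7]
opening: 0.535
```

{"op": "apply_moves", "data": {"steps": [72,0,0,0,0,72,0,0,0,0,72,0,0,0,0,72,0,0,-20,0,72,0,0,-40,0,72,0,0,-40,0,100,0,0,-40,0,100,0,0,-20,0,100,0,0,0,0]}}

```text
t: 24.85
eef_pos: [0.5415, 0.2285, 0.2112]
orientation: [-0.001, 1.0, -0.022, 0.004]
ft_force: [1.2, -0.5, -0.8]
opening: 0.927
```

```bash
python3 - <<'E'
from h import *
plan(.447,-.320,.21,-67.5)
E
```

```text
jaw now -92.5 yaw cmd -0.436 (alt 2.706) j6 1.82
t 24.9 p [0.5415 0.2285 0.2112] yaw -0.436 then shift [-297.2  470.6   -0.5] F [ 1.2 -0.5 -0.8] op 86.2
t 24.9 p [0.5415 0.2285 0.2112] yaw 2.706 then shift [ 297.2 -470.6   -0.5] F [ 1.2 -0.5 -0.8] op 86.2
```

{"op": "apply_moves", "data": {"steps": [100,0,0,0,-0.145,100,0,0,0,-0.145,100,0,0,0,-0.146,100,-20,32,0,0,100,-20,32,0,0,100,-20,32,0,0,100,-20,32,0,0,100,-20,32,0,0,100,-20,32,0,0,100,-20,32,0,0,100,-20,32,0,0,100,-20,32,0,0]}}

```text
t: 26.05
eef_pos: [0.4821, -0.1081, 0.2055]
orientation: [-0.001, 0.981, 0.195, -0.001]
ft_force: [0.4, 0.4, 0.5]
opening: 0.998
```

{"op": "apply_moves", "data": {"steps": [100,-20,32,0,0,100,-20,32,0,0,100,-20,32,0,0,100,-20,32,0,0,100,-20,32,0,0,100,-17,22,0,0,100,0,0,0,0,100,0,0,0,0]}}

```text
t: 26.85
eef_pos: [0.4441, -0.3196, 0.2055]
orientation: [-0.001, 0.981, 0.194, -0.001]
ft_force: [-0.2, 0.5, 0.9]
opening: 1.001
```

```bash
python3 wl.py w5 die_round; python3 - <<'E'
from h import *
plan(.447,-.320,.035,-67.5)
E
```

```text
die_round 0.76 [255. 166. 301. 217.] ztop 34.7 all (array([ 445.4, -322.6]), array([53.6, 53.4]), 21.5) top 1804 (array([ 446.1, -320.1]), array([49.6, 49.9]), 22.4)
[ 0.4441 -0.3196  0.2055]
jaw now -67.5 yaw cmd 0.001 (alt -3.141) j6 0.35
t 26.9 p [ 0.4447 -0.3186  0.2062] yaw 0.001 then shift [  1.7   2.5 171.2] F [-0.1 -0.7  0.2] op 93.2
t 26.9 p [ 0.4447 -0.3186  0.2062] yaw -3.141 then shift [ -1.7  -2.5 171.2] F [-0.1 -0.7  0.2] op 93.2
```

View pics/w5.png

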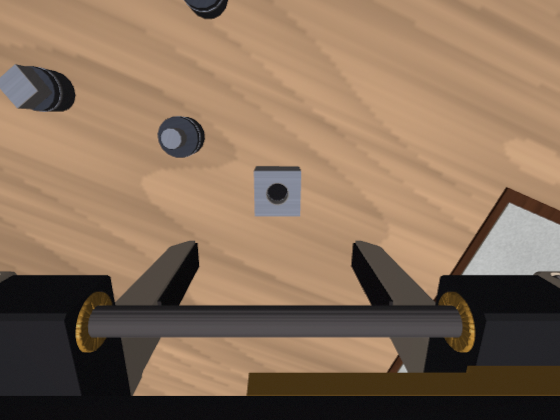

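{"op": "apply_moves", "data": {"steps": [100,1,2,40,0,100,0,0,40,0,100,0,0,40,0,80,0,0,30,0,80,0,0,15,0,80,0,0,5,0,0,0,0,0,0,0,0,0,0,0,0,0,0,0,0,0,0,0,0,0,0,0,0,0,0,0,0,0,0,0]}}

```text
t: 28.15
eef_pos: [0.4468, -0.3212, 0.0384]
orientation: [0.0, 0.981, 0.195, 0.0]
ft_force: [-0.7, 3.7, 6.0]
opening: 0.532
```

{"op": "apply_moves", "data": {"steps": [0,0,0,0,0,0,0,0,0,0,0,0,0,-20,0,0,0,0,-40,0,0,0,0,-40,0,0,0,0,-40,0,0,0,0,-8,0,0,0,0,0,0]}}

```text
t: 28.95
eef_pos: [0.4468, -0.3219, 0.186]
orientation: [0.001, 0.981, 0.195, 0.001]
ft_force: [0.8, -0.3, -5.3]
opening: 0.539
```

```bash
python3 - <<'E'
from h import *
plan(*bay(2,.030),.06,87.5)
E
```

```text
jaw now -67.5 yaw cmd 0.436 (alt -2.705) j6 0.35
t 28.9 p [ 0.4468 -0.3219  0.186 ] yaw 0.436 then shift [  67.8 -643.4  124.8] F [ 0.8 -0.3 -5.3] op 50.1
t 28.9 p [ 0.4468 -0.3219  0.186 ] yaw -2.705 then shift [-67.8 643.4 124.8] F [ 0.8 -0.3 -5.3] op 50.1
```

{"op": "apply_moves", "data": {"steps": [0,0,0,0,0.145,0,0,0,0,0.145,0,0,0,0,0.146,0,4,-40,0,0,0,4,-40,0,0,0,4,-40,0,0,0,4,-40,0,0,0,4,-40,0,0,0,4,-40,0,0,0,4,-40,0,0,0,4,-40,0,0,0,4,-40,0,0]}}

```text
t: 30.15
eef_pos: [0.4962, 0.0385, 0.182]
orientation: [-0.0, 1.0, -0.022, -0.003]
ft_force: [0.8, -0.9, -4.8]
opening: 0.536
```

{"op": "apply_moves", "data": {"steps": [0,4,-40,0,0,0,4,-40,0,0,0,4,-40,0,0,0,4,-40,0,0,0,4,-40,0,0,0,4,-40,0,0,0,4,-40,0,0,0,0,0,0,0,0,0,0,0,0]}}

```text
t: 31.05
eef_pos: [0.5363, 0.3154, 0.1813]
orientation: [0.001, 1.0, -0.021, -0.003]
ft_force: [-0.1, 0.3, -5.3]
opening: 0.533
```

```bash
python3 - <<'E'
from h import *
plan(*bay(2,.030),.0525,87.5)
E
```

```text
jaw now -92.4 yaw cmd 0.003 (alt -3.139) j6 1.96
t 31.1 p [0.5363 0.3154 0.1813] yaw 0.003 then shift [  7.2  -2.9 128.8] F [-0.1  0.3 -5.3] op 49.5
t 31.1 p [0.5363 0.3154 0.1813] yaw -3.139 then shift [ -7.2   2.9 128.8] F [-0.1  0.3 -5.3] op 49.5
```

{"op": "apply_moves", "data": {"steps": [0,5,-2,40,0,0,0,0,40,0,0,0,0,25,0,0,0,0,15,0,0,0,0,5,0,0,0,0,0,0,0,0,0,0,0]}}

```text
t: 31.75
eef_pos: [0.5443, 0.3171, 0.0616]
orientation: [-0.0, 1.0, -0.022, 0.001]
ft_force: [0.2, 0.8, -3.8]
opening: 0.538
```

{"op": "apply_moves", "data": {"steps": [0,0,0,3,0,0,0,0,0,0]}}

```text
t: 31.95
eef_pos: [0.5436, 0.3172, 0.0581]
orientation: [-0.0, 1.0, -0.022, 0.001]
ft_force: [-0.6, -0.5, -3.1]
opening: 0.537
```

{"op": "apply_moves", "data": {"steps": [0,0,0,2,0,0,0,0,0,0]}}

```text
t: 32.15
eef_pos: [0.5431, 0.317, 0.0552]
orientation: [-0.0, 1.0, -0.022, 0.0]
ft_force: [0.0, 0.2, -4.1]
opening: 0.533
```

{"op": "apply_moves", "data": {"steps": [0,0,0,3,0,0,0,0,2,0,0,0,0,0,0,0,0,0,0,0]}}

```text
t: 32.55
eef_pos: [0.5431, 0.317, 0.05]
orientation: [0.0, 1.0, -0.022, -0.0]
ft_force: [-0.2, 0.2, -4.8]
opening: 0.536
```

{"op": "apply_moves", "data": {"steps": [0,0,0,1.5,0,0,0,0,0,0]}}

```text
t: 32.75
eef_pos: [0.5431, 0.317, 0.0485]
orientation: [0.0, 1.0, -0.022, -0.0]
ft_force: [-0.8, -0.8, -5.6]
opening: 0.538
```

{"op": "apply_moves", "data": {"steps": [0,0,0,1.5,0,0,0,0,0,0]}}

```text
t: 32.95
eef_pos: [0.5432, 0.317, 0.0484]
orientation: [-0.0, 1.0, -0.022, 0.0]
ft_force: [-2.6, -1.8, 3.9]
opening: 0.535
```

{"op": "apply_moves", "data": {"steps": [72,0,0,0,0,72,0,0,0,0,72,0,0,0,0,72,0,0,-20,0,72,0,0,-40,0,72,0,0,-40,0,100,0,0,-40,0,100,0,0,-20,0,100,0,0,0,0]}}

```text
t: 33.85
eef_pos: [0.5453, 0.3178, 0.2114]
orientation: [-0.001, 1.0, -0.022, 0.004]
ft_force: [-0.1, 1.6, 0.4]
opening: 0.925
```

```bash
python3 wl.py w6 punch_square; python3 - <<'E'
from h import *
plan(.455,-.058,.22,-92.5)
p,d=grab_frame("top");W=cloud("top",d); measure("top",ITEMS[3:],d,W)
E
```

```text
[0.5453 0.3178 0.2114]
jaw now -92.5 yaw cmd 0.000 (alt -3.141) j6 1.97
t 34.0 p [0.5431 0.3169 0.2068] yaw 0.000 then shift [-71.6 378.4 -13.3] F [-0.1 -0.1 -1.1] op 91.6
t 34.0 p [0.5431 0.3169 0.2068] yaw -3.141 then shift [  71.6 -378.4  -13.3] F [-0.1 -0.1 -1.1] op 91.6
punch_round 0.61 [342. 246. 358. 262.] ztop 54.1 all (array([ 458.8, -201.6]), array([36.3, 40.9]), 1.3) top 39 (array([ 460.1, -202.6]), array([15.1, 18. ]), 44.3)
punch_square 0.6 [291. 248. 306. 265.] ztop 57.4 all (array([451.5, -57.9]), array([42.2, 41.3]), 53.9) top 86 (array([452.4, -57.2]), array([27.7, 27.9]), 56.2)
punch_slot 0.77 [331. 196. 347. 211.] ztop 56.6 all (array([ 601.9, -177.9]), array([49.1, 38.7]), 7.2) top 50 (array([ 599.8, -178.9]), array([35.5, 11.8]), 81.2)
punch_slot 0.53 [129. 192. 261. 266.] ztop 81.6 all (array([537.6, 231.2]), array([351.4, 205.8]), 87.7) top 672 (array([599.4, 200.4]), array([289.2,  26.9]), 87.2)
```

View pics/w6.png

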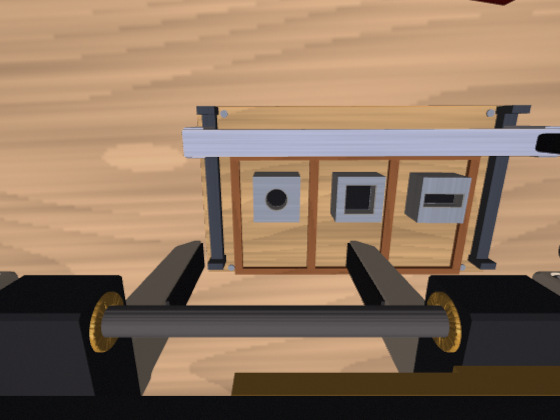

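{"op": "apply_moves", "data": {"steps": [100,-7,38,-5,0,100,-7,38,0,0,100,-7,38,0,0,100,-7,38,0,0,100,-7,38,0,0,100,-7,38,0,0,100,-7,38,0,0,100,-7,38,0,0,100,-7,38,0,0,100,-7,36,0,0,100,0,0,0,0,100,0,0,0,0]}}

```text
t: 35.35
eef_pos: [0.4565, -0.0579, 0.2114]
orientation: [-0.001, 1.0, -0.023, -0.001]
ft_force: [0.4, 0.1, 0.1]
opening: 1.001
```

```bash
python3 wl.py w7 punch_square; python3 - <<'E'
from h import *
plan(.455,-.058,.035,-92.5)
E
```

```text
punch_square 0.86 [260. 175. 294. 218.] ztop 53.5 all (array([450.5, -54.2]), array([40.6, 50.2]), 37.5) top 730 (array([452.2, -58.1]), array([28.3, 28.2]), 56.7)
[ 0.4565 -0.0579  0.2114]
jaw now -92.5 yaw cmd 0.001 (alt -3.141) j6 1.25
t 35.5 p [ 0.4568 -0.0567  0.2117] yaw 0.001 then shift [ -1.6   1.5 176.7] F [-0.8  0.2 -0.8] op 93.1
t 35.5 p [ 0.4568 -0.0567  0.2117] yaw -3.141 then shift [  1.6  -1.5 176.7] F [-0.8  0.2 -0.8] op 93.1
```

View pics/w7.png

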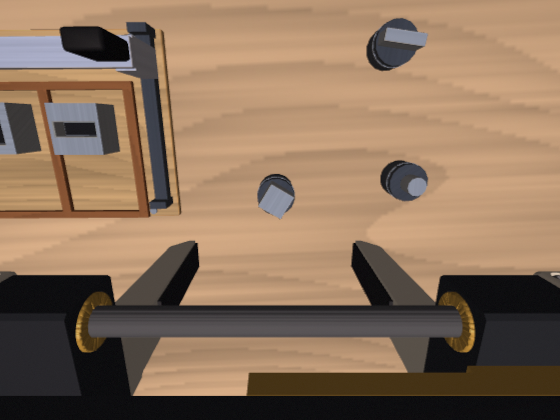

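{"op": "apply_moves", "data": {"steps": [100,-4,1,40,0,100,0,0,40,0,100,0,0,40,0,80,0,0,30,0,80,0,0,15,0,80,0,0,11,0,0,0,0,0,0,0,0,0,0,0,0,0,0,0,0,0,0,0,0,0,0,0,0,0,0,0,0,0,0,0]}}

```text
t: 36.65
eef_pos: [0.4535, -0.0586, 0.037]
orientation: [0.0, 1.0, -0.022, 0.001]
ft_force: [-0.8, 0.9, 6.5]
opening: 0.449
```

{"op": "apply_moves", "data": {"steps": [0,0,0,0,0,0,0,0,0,0,0,0,0,0,0,0,0,0,-20,0,0,0,0,-40,0,0,0,0,-40,0,0,0,0,-40,0,0,0,0,-8,0,0,0,0,0,0]}}

```text
t: 37.55
eef_pos: [0.4533, -0.0587, 0.185]
orientation: [0.0, 1.0, -0.022, 0.001]
ft_force: [0.7, -0.5, -2.8]
opening: 0.447
```

```bash
python3 - <<'E'
from h import *
plan(*bay(1,-.034),.06,-92.5)
E
```

```text
jaw now -92.5 yaw cmd 0.000 (alt -3.141) j6 1.24
t 37.5 p [ 0.4533 -0.0587  0.185 ] yaw 0.000 then shift [   8.8 -290.   124.7] F [ 0.7 -0.5 -2.8] op 41.6
t 37.5 p [ 0.4533 -0.0587  0.185 ] yaw -3.141 then shift [ -8.8 290.  124.7] F [ 0.7 -0.5 -2.8] op 41.6
```

{"op": "apply_moves", "data": {"steps": [0,1,-36,0,0,0,1,-36,0,0,0,1,-36,0,0,0,1,-36,0,0,0,1,-36,0,0,0,1,-36,0,0,0,1,-36,0,0,0,2,-38,0,0,0,0,0,40,0,0,0,0,40,0,0,0,0,35,0,0,0,0,0,0]}}

```text
t: 38.75
eef_pos: [0.4682, 0.2294, 0.0621]
orientation: [0.002, 1.0, -0.022, -0.008]
ft_force: [-1.9, -0.6, -3.1]
opening: 0.446
```

```bash
python3 - <<'E'
from h import *
plan(*bay(1,-.034),.05,-92.5)
E
```

```text
jaw now -92.5 yaw cmd 0.001 (alt -3.141) j6 1.86
t 38.8 p [0.4682 0.2294 0.0621] yaw 0.001 then shift [ 7.  -1.4 12. ] F [-1.9 -0.6 -3.1] op 41.4
t 38.8 p [0.4682 0.2294 0.0621] yaw -3.141 then shift [-7.   1.4 12. ] F [-1.9 -0.6 -3.1] op 41.4
```

Orientation shows a small lag; let it settle.

{"op": "apply_moves", "data": {"steps": [0,0,0,0,0,0,0,0,0,0,0,0,0,0,0]}}

```text
t: 39.05
eef_pos: [0.4758, 0.2311, 0.0709]
orientation: [-0.0, 1.0, -0.022, 0.002]
ft_force: [-0.3, 0.9, -3.5]
opening: 0.449
```

{"op": "apply_moves", "data": {"steps": [0,0,0,8,0,0,0,0,6,0,0,0,0,5,0,0,0,0,0,0,0,0,0,0,0]}}

```text
t: 39.55
eef_pos: [0.4742, 0.2309, 0.0499]
orientation: [0.0, 1.0, -0.022, -0.0]
ft_force: [0.4, 0.2, -2.0]
opening: 0.447
```

{"op": "apply_moves", "data": {"steps": [0,0,0,2,0,0,0,0,1,0,0,0,0,0,0]}}

```text
t: 39.85
eef_pos: [0.4744, 0.2309, 0.0471]
orientation: [-0.0, 1.0, -0.022, -0.0]
ft_force: [-1.2, -0.7, -3.2]
opening: 0.445
```

{"op": "apply_moves", "data": {"steps": [0,0,0,1.5,0,0,0,0,0,0]}}

```text
t: 40.05
eef_pos: [0.4745, 0.2309, 0.047]
orientation: [-0.0, 1.0, -0.021, 0.0]
ft_force: [-4.0, -1.4, 8.8]
opening: 0.444
```

{"op": "apply_moves", "data": {"steps": [0,0,0,-1,0,65,0,0,0,0,65,0,0,0,0,65,0,0,0,0,65,0,0,-20,0,65,0,0,-40,0,65,0,0,-40,0,100,0,0,-40,0,100,0,0,-30,0,100,0,0,0,0,100,0,0,0,0]}}

```text
t: 41.15
eef_pos: [0.4746, 0.2309, 0.217]
orientation: [-0.0, 1.0, -0.022, 0.001]
ft_force: [0.2, -0.5, -0.2]
opening: 0.947
```

```bash
python3 - <<'E'
from h import *
plan(.462,-.203,.22,-92.5)
E
```

```text
jaw now -92.5 yaw cmd 0.000 (alt -3.141) j6 1.86
t 41.1 p [0.4746 0.2309 0.217 ] yaw 0.000 then shift [  6.4 434.1  -3.2] F [ 0.2 -0.5 -0.2] op 88.0
t 41.1 p [0.4746 0.2309 0.217 ] yaw -3.141 then shift [  -6.4 -434.1   -3.2] F [ 0.2 -0.5 -0.2] op 88.0
```

{"op": "apply_moves", "data": {"steps": [100,0,40,0,0,100,0,40,0,0,100,0,40,0,0,100,1,40,0,0,100,1,40,0,0,100,1,40,0,0,100,1,40,0,0,100,1,40,0,0,100,1,40,0,0,100,0,40,0,0,100,0,34,0,0,100,0,0,0,0]}}

```text
t: 42.35
eef_pos: [0.4606, -0.2064, 0.2144]
orientation: [-0.0, 1.0, -0.024, -0.001]
ft_force: [-0.6, 0.9, -0.4]
opening: 1.001
```

{"op": "apply_moves", "data": {"steps": [100,0,0,0,0,100,0,0,0,0]}}

```text
t: 42.55
eef_pos: [0.461, -0.2017, 0.2154]
orientation: [-0.001, 1.0, -0.021, -0.001]
ft_force: [0.7, 0.6, -0.6]
opening: 1.001
```

```bash
python3 wl.py w8 punch_round; python3 - <<'E'
from h import *
plan(.462,-.203,.035,-92.5)
E
```

```text
punch_round 0.74 [262. 169. 296. 209.] ztop 53.2 all (array([ 461.7, -203.1]), array([38.9, 41.3]), 86.3) top 286 (array([ 461.9, -203. ]), array([19.2, 19. ]), 72.4)
[ 0.461  -0.2017  0.2154]
jaw now -92.4 yaw cmd 0.002 (alt -3.140) j6 0.98
t 42.6 p [ 0.4615 -0.2016  0.2161] yaw 0.002 then shift [  0.8   1.6 181.1] F [-0.1 -0.2 -0.2] op 93.3
t 42.6 p [ 0.4615 -0.2016  0.2161] yaw -3.140 then shift [ -0.8  -1.6 181.1] F [-0.1 -0.2 -0.2] op 93.3
```

View pics/w8.png

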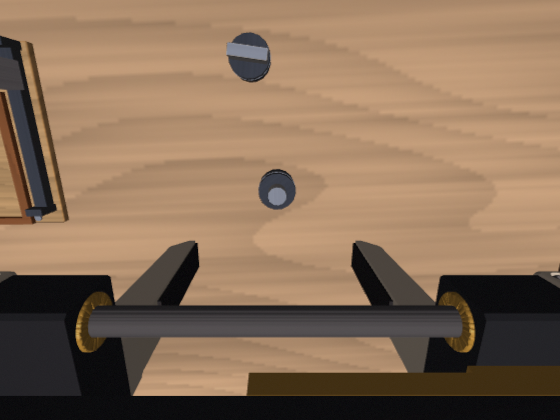

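{"op": "apply_moves", "data": {"steps": [100,0,1,40,0,100,0,0,40,0,100,0,0,40,0,80,0,0,35,0,80,0,0,15,0,80,0,0,9,0,0,0,0,0,0,0,0,0,0,0,0,0,0,0,0,0,0,0,0,0,0,0,0,0,0,0,0,0,0,0]}}

```text
t: 43.85
eef_pos: [0.4621, -0.204, 0.0386]
orientation: [0.0, 1.0, -0.022, 0.001]
ft_force: [0.7, 1.8, 6.5]
opening: 0.444
```

{"op": "apply_moves", "data": {"steps": [0,0,0,0,0,0,0,0,0,0,0,0,0,0,0,0,0,0,-20,0,0,0,0,-40,0,0,0,0,-40,0,0,0,0,-40,0,0,0,0,-8,0,0,0,0,0,0]}}

```text
t: 44.75
eef_pos: [0.4619, -0.2043, 0.1864]
orientation: [0.001, 1.0, -0.022, 0.001]
ft_force: [-0.1, -0.6, -4.6]
opening: 0.441
```

```bash
python3 - <<'E'
from h import *
plan(*bay(2,-.034),.06,-92.5)
E
```

```text
jaw now -92.5 yaw cmd 0.000 (alt -3.141) j6 0.98
t 44.8 p [ 0.4619 -0.2043  0.1864] yaw 0.000 then shift [  -6.1 -525.2  125.6] F [-0.1 -0.6 -4.6] op 41.0
t 44.8 p [ 0.4619 -0.2043  0.1864] yaw -3.141 then shift [  6.1 525.2 125.6] F [-0.1 -0.6 -4.6] op 41.0
```

{"op": "apply_moves", "data": {"steps": [0,-1,-44,0,0,0,-1,-44,0,0,0,-1,-44,0,0,0,-1,-44,0,0,0,-1,-44,0,0,0,-1,-44,0,0,0,0,-44,0,0,0,0,-44,0,0,0,0,-44,0,0,0,0,-44,0,0,0,0,-44,0,0,0,0,-40,0,0]}}

```text
t: 45.95
eef_pos: [0.4764, 0.3212, 0.182]
orientation: [0.001, 1.0, -0.021, -0.003]
ft_force: [0.1, -0.9, -3.9]
opening: 0.444
```

{"op": "apply_moves", "data": {"steps": [0,0,0,0,0,0,0,0,0,0,0,0,0,0,0]}}

```text
t: 46.25
eef_pos: [0.4772, 0.3185, 0.1835]
orientation: [0.001, 1.0, -0.022, -0.002]
ft_force: [-0.3, -0.2, -3.9]
opening: 0.443
```

```bash
python3 - <<'E'
from h import *
plan(*bay(2,-.034),.0525,-92.5)
E
```

```text
jaw now -92.5 yaw cmd 0.000 (alt -3.142) j6 2.01
t 46.2 p [0.4772 0.3185 0.1835] yaw 0.000 then shift [  2.1  -2.3 131. ] F [-0.3 -0.2 -3.9] op 41.2
t 46.2 p [0.4772 0.3185 0.1835] yaw -3.142 then shift [ -2.1   2.3 131. ] F [-0.3 -0.2 -3.9] op 41.2
```

{"op": "apply_moves", "data": {"steps": [0,1,-1,40,0,0,0,0,40,0,0,0,0,25,0,0,0,0,15,0,0,0,0,7,0,0,0,0,0,0,0,0,0,0,0,0,0,0,0,0]}}

```text
t: 47.05
eef_pos: [0.4802, 0.3208, 0.0599]
orientation: [-0.0, 1.0, -0.022, 0.001]
ft_force: [-0.7, -1.3, -4.6]
opening: 0.444
```

{"op": "apply_moves", "data": {"steps": [0,0,0,3,0,0,0,0,2,0,0,0,0,0,0]}}

```text
t: 47.35
eef_pos: [0.4791, 0.3208, 0.0536]
orientation: [0.0, 1.0, -0.022, -0.0]
ft_force: [0.2, 0.1, -4.2]
opening: 0.442
```

{"op": "apply_moves", "data": {"steps": [0,0,0,1.5,0,0,0,0,0,0]}}

```text
t: 47.55
eef_pos: [0.4791, 0.3208, 0.052]
orientation: [0.0, 1.0, -0.022, -0.0]
ft_force: [0.5, 0.5, -3.3]
opening: 0.439
```

{"op": "apply_moves", "data": {"steps": [0,0,0,1.5,0,0,0,0,0,0]}}

```text
t: 47.75
eef_pos: [0.4792, 0.3208, 0.0505]
orientation: [0.0, 1.0, -0.022, -0.0]
ft_force: [-0.2, 0.4, -4.4]
opening: 0.449
```

{"op": "apply_moves", "data": {"steps": [0,0,0,1.5,0,0,0,0,0,0]}}

```text
t: 47.95
eef_pos: [0.4792, 0.3207, 0.049]
orientation: [0.0, 1.0, -0.022, -0.0]
ft_force: [0.2, -0.3, -4.3]
opening: 0.446
```

{"op": "apply_moves", "data": {"steps": [0,0,0,1.5,0,0,0,0,0,0]}}

```text
t: 48.15
eef_pos: [0.4793, 0.3208, 0.0486]
orientation: [-0.0, 1.0, -0.022, 0.0]
ft_force: [-3.3, -1.7, 4.9]
opening: 0.445
```

Seated. Release, then the slot punch.

{"op": "apply_moves", "data": {"steps": [0,0,0,-0.5,0,65,0,0,0,0,65,0,0,0,0,65,0,0,0,0,65,0,0,-20,0,65,0,0,-40,0,65,0,0,-40,0,100,0,0,-40,0,100,0,0,-30,0,100,0,0,0,0,100,0,0,0,0]}}

```text
t: 49.25
eef_pos: [0.4795, 0.3209, 0.2186]
orientation: [-0.0, 1.0, -0.022, 0.001]
ft_force: [-0.9, -0.2, -0.3]
opening: 0.944
```

```bash
python3 - <<'E'
from h import *
plan(.601,-.180,.22,-92.5)
E
```

```text
jaw now -92.5 yaw cmd 0.000 (alt -3.141) j6 2.01
t 49.2 p [0.4795 0.3209 0.2186] yaw 0.000 then shift [143.2 495.1  -1.5] F [-0.9 -0.2 -0.3] op 87.8
t 49.2 p [0.4795 0.3209 0.2186] yaw -3.141 then shift [-143.2 -495.1   -1.5] F [-0.9 -0.2 -0.3] op 87.8
```

{"op": "apply_moves", "data": {"steps": [100,11,38,0,0,100,11,38,0,0,100,11,38,0,0,100,11,38,0,0,100,11,38,0,0,100,11,38,0,0,100,11,38,0,0,100,11,38,0,0,100,11,38,0,0,100,11,38,0,0,100,11,38,0,0,100,11,38,0,0]}}

```text
t: 50.45
eef_pos: [0.5906, -0.1418, 0.2156]
orientation: [-0.001, 1.0, -0.022, -0.002]
ft_force: [0.9, 0.2, 0.6]
opening: 0.997
```

{"op": "apply_moves", "data": {"steps": [100,11,39,0,0,100,0,0,0,0,100,0,0,0,0,100,0,0,0,0]}}

```text
t: 50.85
eef_pos: [0.6, -0.1788, 0.2166]
orientation: [-0.001, 1.0, -0.021, -0.001]
ft_force: [0.7, -0.8, 0.7]
opening: 0.998
```

```bash
python3 wl.py w9 punch_slot; python3 - <<'E'
from h import *
plan(.601,-.180,.035,-92.5)
E
```

```text
punch_slot 0.58 [260. 168. 299. 208.] ztop 53.3 all (array([ 597.9, -180.1]), array([40.5, 46.6]), 81.7) top 403 (array([ 599.8, -180.9]), array([37.7, 11.3]), 79.7)
[ 0.6    -0.1788  0.2166]
jaw now -92.4 yaw cmd 0.002 (alt -3.140) j6 1.15
t 51.0 p [ 0.6004 -0.1784  0.2176] yaw 0.002 then shift [  0.9   1.7 182.6] F [-0.7 -0.1 -0.3] op 93.2
t 51.0 p [ 0.6004 -0.1784  0.2176] yaw -3.140 then shift [ -0.9  -1.7 182.6] F [-0.7 -0.1 -0.3] op 93.2
```

View pics/w9.png

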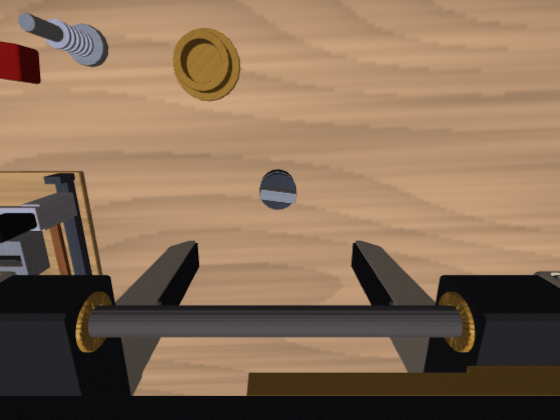

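Punch at (278,189); the nose centre is at (0.600, −0.181).

{"op": "apply_moves", "data": {"steps": [100,0,2,40,0,100,0,0,40,0,100,0,0,40,0,80,0,0,35,0,80,0,0,15,0,80,0,0,11,0,0,0,0,0,0,0,0,0,0,0,0,0,0,0,0,0,0,0,0,0,0,0,0,0,0,0,0,0,0,0]}}

```text
t: 52.15
eef_pos: [0.6013, -0.182, 0.0384]
orientation: [0.0, 1.0, -0.022, 0.001]
ft_force: [-0.8, 1.3, 6.3]
opening: 0.45
```

{"op": "apply_moves", "data": {"steps": [0,0,0,0,0,0,0,0,0,0,0,0,0,0,0,0,0,0,-20,0,0,0,0,-40,0,0,0,0,-40,0,0,0,0,-40,0,0,0,0,-20,0,0,0,0,0,0]}}

```text
t: 53.05
eef_pos: [0.6021, -0.1828, 0.2005]
orientation: [0.001, 1.0, -0.022, 0.003]
ft_force: [0.2, -0.3, -4.7]
opening: 0.448
```

```bash
python3 - <<'E'
from h import *
plan(*bay(0,-.034),.06,-92.5)
E
```

```text
jaw now -92.5 yaw cmd 0.000 (alt -3.141) j6 1.14
t 53.0 p [ 0.6021 -0.1828  0.2005] yaw 0.000 then shift [-145.8 -317.7  138.8] F [ 0.2 -0.3 -4.7] op 41.7
t 53.0 p [ 0.6021 -0.1828  0.2005] yaw -3.141 then shift [145.8 317.7 138.8] F [ 0.2 -0.3 -4.7] op 41.7
```

{"op": "apply_moves", "data": {"steps": [0,-17,-35,0,0,0,-17,-35,0,0,0,-17,-35,0,0,0,-17,-35,0,0,0,-17,-35,0,0,0,-17,-35,0,0,0,-17,-35,0,0,0,-17,-35,0,0,0,-9,-37,0,0,0,0,0,0,0,0,0,0,0,0,0,0,0,0,0]}}

```text
t: 54.25
eef_pos: [0.4691, 0.1403, 0.1959]
orientation: [0.0, 1.0, -0.022, -0.001]
ft_force: [-0.5, 0.3, -4.5]
opening: 0.444
```

```bash
python3 - <<'E'
from h import *
plan(*bay(0,-.034),.052,-92.5)
E
```

```text
jaw now -92.5 yaw cmd 0.000 (alt -3.141) j6 1.68
t 54.2 p [0.4691 0.1403 0.1959] yaw 0.000 then shift [  2.3  -0.5 143.9] F [-0.5  0.3 -4.5] op 41.3
t 54.2 p [0.4691 0.1403 0.1959] yaw -3.141 then shift [ -2.3   0.5 143.9] F [-0.5  0.3 -4.5] op 41.3
```

{"op": "apply_moves", "data": {"steps": [0,1,0,40,0,0,0,0,40,0,0,0,0,30,0,0,0,0,20,0,0,0,0,11,0,0,0,0,0,0,0,0,0,0,0,0,0,0,0,0]}}

```text
t: 55.05
eef_pos: [0.4717, 0.1408, 0.0574]
orientation: [-0.0, 1.0, -0.022, 0.001]
ft_force: [0.2, 0.2, -3.8]
opening: 0.448
```

{"op": "apply_moves", "data": {"steps": [0,0,0,1.5,0,0,0,0,0,0]}}

```text
t: 55.25
eef_pos: [0.4709, 0.141, 0.0553]
orientation: [-0.0, 1.0, -0.022, 0.001]
ft_force: [-0.0, 0.6, -4.4]
opening: 0.442
```

{"op": "apply_moves", "data": {"steps": [0,0,0,1.5,0,0,0,0,0,0]}}

```text
t: 55.45
eef_pos: [0.4704, 0.1411, 0.0532]
orientation: [-0.0, 1.0, -0.022, 0.0]
ft_force: [-0.5, -0.3, -4.0]
opening: 0.448
```

{"op": "apply_moves", "data": {"steps": [0,0,0,3,0,0,0,0,0,0,0,0,0,0,0]}}

```text
t: 55.75
eef_pos: [0.4704, 0.141, 0.05]
orientation: [0.0, 1.0, -0.022, -0.0]
ft_force: [0.9, 0.0, -4.8]
opening: 0.444
```

{"op": "apply_moves", "data": {"steps": [0,0,0,1.5,0,0,0,0,0,0]}}

```text
t: 55.95
eef_pos: [0.4704, 0.141, 0.0485]
orientation: [0.0, 1.0, -0.022, -0.0]
ft_force: [0.3, -0.0, -3.3]
opening: 0.441
```

{"op": "apply_moves", "data": {"steps": [0,0,0,1,0,0,0,0,0,0]}}

```text
t: 56.15
eef_pos: [0.4705, 0.141, 0.0484]
orientation: [0.0, 1.0, -0.022, 0.0]
ft_force: [-2.6, 0.9, 3.5]
opening: 0.445
```

Seated. Release, rise and check all bays.

{"op": "apply_moves", "data": {"steps": [0,0,0,-0.5,0,65,0,0,0,0,65,0,0,0,0,65,0,0,0,0,65,0,0,-20,0,65,0,0,-40,0,65,0,0,-40,0,65,0,-10,-40,0,65,0,-30,-40,0,65,0,-30,-40,0,65,0,0,-30,0,65,0,0,0,0]}}

```text
t: 57.35
eef_pos: [0.4756, 0.2123, 0.3031]
orientation: [-0.001, 1.0, -0.021, 0.005]
ft_force: [0.2, -1.1, 0.3]
opening: 0.646
```

{"op": "apply_moves", "data": {"steps": [65,0,0,0,0,65,0,0,0,0]}}

```text
t: 57.55
eef_pos: [0.4728, 0.2105, 0.2966]
orientation: [0.0, 1.0, -0.022, -0.001]
ft_force: [0.5, 0.5, -0.7]
opening: 0.652
```

```bash
python3 wl.py w10 die_round die_square die_slot punch_round punch_square punch_slot; python3 - <<'E'
from h import *
for i in range(3): print(i,bay(i,.030),bay(i,-.034))
p,d=grab_frame("side"); cv2.imwrite("pics/side1.png",cv2.resize(p[80:320,150:450,::-1],None,fx=2.4,fy=2.4))
E
```

```text
die_round 0.93 [176. 111. 221. 149.] ztop 44.8 all (array([543.5, 310. ]), array([63.4, 49.5]), 88.1) top 1376 (array([543.2, 305. ]), array([50.4, 49.4]), 87.7)
die_round 0.45 [ 98.  47. 428. 206.] ztop 80.3 all (array([533.7, 229.8]), array([359.2, 202.1]), 87.5) top 7328 (array([600. , 227.6]), array([343.3,  27. ]), 87.7)
die_square 0.94 [240. 108. 279. 152.] ztop 44.7 all (array([538.6, 227.6]), array([51.5, 49.6]), 87.1) top 973 (array([538.6, 228.5]), array([49.8, 49.6]), 87.1)
die_square 0.56 [ 97.  62. 428.  91.] ztop 81.7 all (array([605.7, 220.7]), array([444.1,  40. ]), 87.7) top 7273 (array([600. , 227.6]), array([343.5,  26.8]), 87.7)
die_slot 0.89 [305. 111. 348. 153.] ztop 44.8 all (array([531.8, 139.9]), array([50., 53.]), 87.2) top 1226 (array([533.4, 139.9]), array([50. , 49.7]), 87.2)
punch_round 0.89 [178. 162. 215. 194.] ztop 63.1 all (array([478.1, 323.2]), array([40.5, 46.2]), 18.1) top 203 (array([478.3, 320.7]), array([18.6, 19.5]), 78.5)
punch_square 0.71 [246. 163. 274. 198.] ztop 63.5 all (array([470.1, 233.6]), array([40.5, 49.9]), 61.9) top 486 (array([473.2, 231.5]), array([27.8, 28.4]), 56.7)
punch_square 0.2 [ 95.  48. 429. 208.] ztop 80.3 all (array([533.2, 223.8]), array([444.2, 208.9]), 87.6) top 7359 (array([600. , 227.6]), array([343.5,  27. ]), 87.7)
punch_slot 0.79 [312. 161. 346. 196.] ztop 63.5 all (array([470.3, 140.5]), array([40.5, 45.1]), 29.2) top 273 (array([468.9, 141.9]), array([37.3, 11.3]), 80.0)
[0.4728 0.2105 0.2966]
0 [0.5350457  0.13777708] [0.47110662 0.14056872]
1 [0.53897145 0.22769142] [0.47503236 0.23048306]
2 [0.54289719 0.31760576] [0.47895811 0.3203974 ]
```

View pics/w10.png

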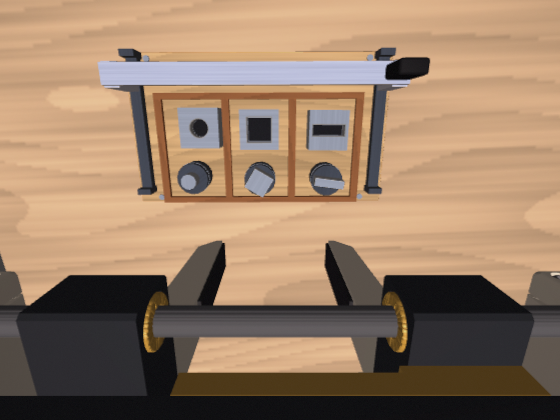

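View pics/side1.png

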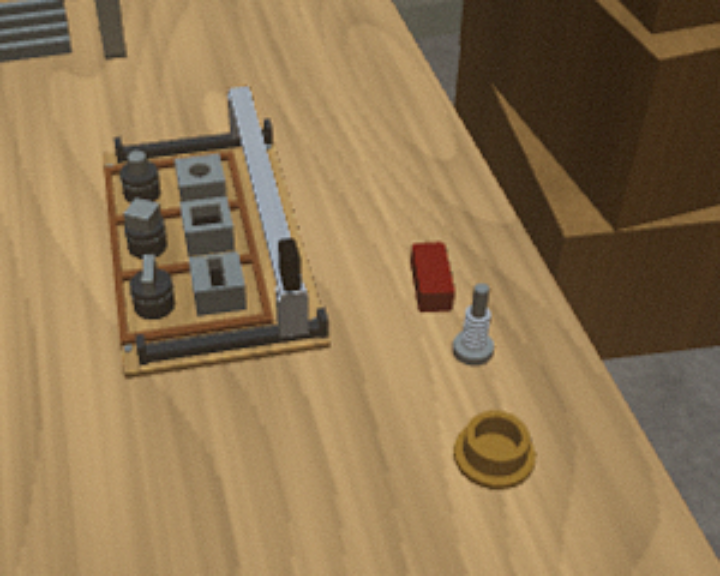

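```bash
python3 - <<'E'
from h import *
plan(.5432,.3055,.16,-92.5)
z=np.load("w10.npz"); W=z["W"]; m=(W[...,2]>.04)&(W[...,2]<.05)&(W[...,1]>.27)&(W[...,1]<.345)&(W[...,0]>.505)
P=W[m]; r=rect(P); print(r,len(P)); A=np.c_[P[:,:2]-P[:,:2].mean(0),np.ones(len(P))]; print(np.linalg.lstsq(A,P[:,2],rcond=None)[0])
E
```

```text
jaw now -92.5 yaw cmd 0.000 (alt -3.142) j6 1.82
t 58.0 p [0.4735 0.2107 0.2978] yaw 0.000 then shift [ 65.6 -97.7 137.7] F [0.3 1.4 0.1] op 60.5
t 58.0 p [0.4735 0.2107 0.2978] yaw -3.142 then shift [-65.6  97.7 137.7] F [0.3 1.4 0.1] op 60.5
((543.2391357421875, 304.98028564453125), (50.29872512817383, 49.39085388183594), 87.8482894897461) 1347
[0.00087506 0.00143582 0.0432008 ]
```

{"op": "apply_moves", "data": {"steps": [63,13,-20,10,0,63,13,-20,20,0,63,13,-20,20,0,63,13,-20,20,0,63,13,-18,20,0,63,0,0,20,0,63,0,0,20,0,63,0,0,0,0,63,0,0,0,0,63,0,0,0,0]}}

```text
t: 58.95
eef_pos: [0.5434, 0.3062, 0.1696]
orientation: [-0.0, 1.0, -0.022, 0.001]
ft_force: [-0.3, -0.3, 1.1]
opening: 0.627
```

```bash
python3 wl.py w11 die_round; python3 - <<'E'
from h import *
plan(.5432,.3055,.05,-92.5)
E
```

```text
[0.5434 0.3062 0.1696]
jaw now -92.5 yaw cmd 0.000 (alt -3.141) j6 1.95
t 59.0 p [0.5434 0.3062 0.1698] yaw 0.000 then shift [ -0.5   0.8 119.8] F [ 0.1  0.3 -0.4] op 58.8
t 59.0 p [0.5434 0.3062 0.1698] yaw -3.141 then shift [  0.5  -0.8 119.8] F [ 0.1  0.3 -0.4] op 58.8
```

View pics/w11.png

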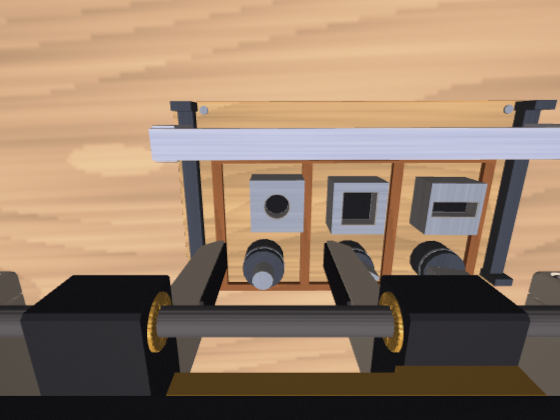

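{"op": "apply_moves", "data": {"steps": [63,0,0,40,0,63,0,0,40,0,63,0,0,25,0,63,0,0,10,0,63,0,0,5,0,63,0,0,0,0,0,0,0,0,0,0,0,0,0,0,0,0,0,0,0,0,0,0,0,0]}}

```text
t: 60.05
eef_pos: [0.5438, 0.3059, 0.0499]
orientation: [-0.0, 1.0, -0.022, 0.001]
ft_force: [-0.1, -3.5, 5.8]
opening: 0.534
```

{"op": "apply_moves", "data": {"steps": [0,0,0,0,0,0,0,0,0,0,0,0,0,-3,0,0,0,0,0,0,0,0,-4,0,0,0,0,-5,0,0,0,0,-5,0,0,0,0,0,0,0,0,0,0,0,0]}}

```text
t: 60.95
eef_pos: [0.5431, 0.3203, 0.051]
orientation: [0.0, 1.0, -0.021, -0.0]
ft_force: [-0.6, 0.4, -4.7]
opening: 0.537
```

{"op": "apply_moves", "data": {"steps": [0,0,2,1.5,0,0,0,0,0,0]}}

```text
t: 61.15
eef_pos: [0.5434, 0.3181, 0.05]
orientation: [-0.0, 1.0, -0.022, 0.0]
ft_force: [-0.2, 1.9, -2.8]
opening: 0.532
```

{"op": "apply_moves", "data": {"steps": [0,0,0,1.5,0,0,0,0,0,0]}}

```text
t: 61.35
eef_pos: [0.5434, 0.3181, 0.0499]
orientation: [-0.0, 1.0, -0.022, 0.0]
ft_force: [-4.3, 0.6, 6.2]
opening: 0.534
```

Seated. Release, lift, and go to the bar grip (near x≈0.597, y≈0.071), jaws along tray x.

{"op": "apply_moves", "data": {"steps": [65,0,0,0,0,65,0,0,0,0,65,0,0,0,0,65,0,0,-20,0,65,0,0,-40,0,65,0,0,-40,0,65,0,0,-40,0,65,0,0,-40,0,65,0,0,-40,0,65,0,0,0,0,65,0,0,0,0]}}

```text
t: 62.45
eef_pos: [0.5437, 0.318, 0.2693]
orientation: [-0.0, 1.0, -0.022, 0.001]
ft_force: [0.5, -0.1, -0.1]
opening: 0.65
```

```bash
python3 wl.py w12 die_round; python3 - <<'E'
from h import *
plan(.596,.071,.25,-2.5)
E
```

```text
die_round 0.63 [254. 159. 293. 208.] ztop 44.7 all (array([538.1, 319. ]), array([49.7, 60.8]), 87.5) top 1355 (array([543.4, 318.8]), array([49.7, 50.1]), 87.4)
[0.5437 0.318  0.2693]
jaw now -92.5 yaw cmd -1.571 (alt 1.571) j6 1.97
t 62.5 p [0.5426 0.3177 0.2666] yaw -1.571 then shift [-244.1   64.1   16.8] F [-1.8  0.1 -0.6] op 60.5
t 62.5 p [0.5426 0.3177 0.2666] yaw 1.571 then shift [244.1 -64.1  16.8] F [-1.8  0.1 -0.6] op 60.5
```

View pics/w12.png

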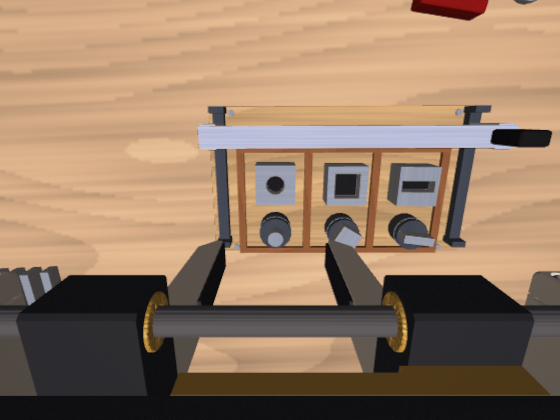

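{"op": "apply_moves", "data": {"steps": [65,0,0,0,-0.143,65,0,0,0,-0.143,65,0,0,0,-0.143,65,0,0,0,-0.143,65,0,0,0,-0.143,65,0,0,0,-0.143,65,0,0,0,-0.143,65,0,0,0,-0.143,65,0,0,0,-0.143,65,0,0,0,-0.142,65,0,0,0,-0.142]}}

```text
t: 63.65
eef_pos: [0.5425, 0.3176, 0.2657]
orientation: [-0.001, 0.72, 0.694, -0.002]
ft_force: [-0.7, -0.1, 0.2]
opening: 0.652
```

{"op": "apply_moves", "data": {"steps": [65,-35,9,0,0,65,-35,9,0,0,65,-35,9,0,0,65,-35,9,0,0,65,-35,9,0,0,65,-35,9,0,0,65,-34,10,0,0,65,0,0,0,0,65,0,0,0,0,65,0,0,0,0]}}

```text
t: 64.65
eef_pos: [0.596, 0.0723, 0.267]
orientation: [-0.001, 0.722, 0.692, -0.001]
ft_force: [-0.0, 0.6, -0.1]
opening: 0.649
```

```bash
python3 wl.py w13; python3 - <<'E'
from h import *
plan(.596,.071,.118,-2.5)
W=np.load("w13.npz")["W"]; s=W[(W[...,2]>0.112)&(W[...,2]<0.135)&(W[...,0]>.4)&(W[...,0]<.75)&(W[...,1]>0)&(W[...,1]<.12)]
print(len(s),s.mean(0),rect(s) if len(s)>3 else 0)
E
```

```text
[0.596  0.0723 0.267 ]
jaw now -2.4 yaw cmd 0.002 (alt -3.140) j6 -0.02
t 64.7 p [0.5961 0.0726 0.2674] yaw 0.002 then shift [ -1.7   0.2 149.4] F [0.1 0.7 0.2] op 60.4
t 64.7 p [0.5961 0.0726 0.2674] yaw -3.140 then shift [  1.7  -0.2 149.4] F [0.1 0.7 0.2] op 60.4
475 [0.593809   0.07148229 0.12070117] ((593.7376708984375, 70.04364013671875), (30.423364639282227, 15.219172477722168), 87.22769927978516)
```

View pics/w13.png

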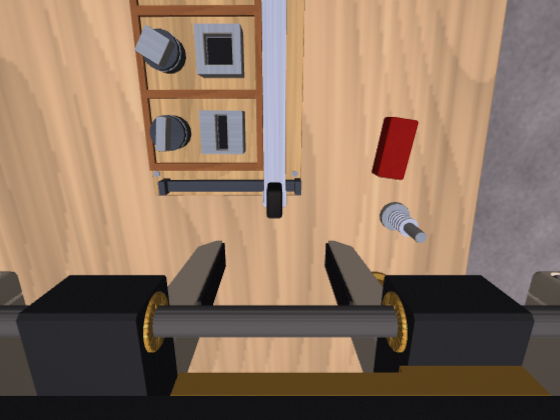

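{"op": "apply_moves", "data": {"steps": [65,-1,-1,40,0,65,0,0,40,0,65,0,0,40,0,65,0,0,27,0,65,0,0,0,0,0,0,0,0,0,0,0,0,0,0,0,0,0,0,0,0,0,0,0,0,0,0,0,0,0,0,0,0,0,0,0,0,0,0,0]}}

```text
t: 65.9
eef_pos: [0.5949, 0.0705, 0.1216]
orientation: [-0.0, 0.722, 0.692, -0.0]
ft_force: [-4.6, 0.4, 5.9]
opening: 0.172
```

{"op": "apply_moves", "data": {"steps": [0,0,0,0,0,0,0,0,0,0,0,0,-10,0,0,0,0,-10,0,0,0,0,-10,0,0,0,0,-10,0,0,0,0,-10,0,0,0,0,-10,0,0,0,0,-10,0,0,0,0,-8,0,0,0,0,-5,0,0,0,0,0,0,0]}}

```text
t: 67.1
eef_pos: [0.5112, 0.0739, 0.1216]
orientation: [-0.0, 0.722, 0.692, -0.001]
ft_force: [-1.7, -2.5, 8.6]
opening: 0.169
```

{"op": "apply_moves", "data": {"steps": [0,0,-3,0,0,0,0,-2,0,0,0,0,0,0,0,0,0,0,0,0]}}

```text
t: 67.5
eef_pos: [0.507, 0.0741, 0.1215]
orientation: [0.0, 0.722, 0.692, -0.0]
ft_force: [0.2, -2.3, 6.4]
opening: 0.169
```

{"op": "apply_moves", "data": {"steps": [0,0,-2,0,0,0,0,-2,0,0,0,0,0,0,0]}}

```text
t: 67.8
eef_pos: [0.5048, 0.0741, 0.1216]
orientation: [0.001, 0.722, 0.692, 0.001]
ft_force: [6.9, -1.8, 0.8]
opening: 0.168
```

{"op": "apply_moves", "data": {"steps": [0,0,-2,0,0,0,0,-2,0,0,0,0,0,0,0]}}

```text
t: 68.1
eef_pos: [0.5047, 0.0741, 0.1216]
orientation: [0.004, 0.722, 0.691, 0.004]
ft_force: [19.0, -1.1, -9.9]
opening: 0.172
```

{"op": "apply_moves", "data": {"steps": [0,0,-1,0,0,0,0,2,0,0,65,0,0,0,0,65,0,0,0,0,65,0,0,0,0,65,0,0,0,0,65,0,0,-30,0,65,0,0,-40,0,65,0,0,-40,0,65,0,0,-40,0,65,0,0,-40,0,65,0,0,0,0]}}

```text
t: 69.3
eef_pos: [0.5026, 0.0747, 0.3168]
orientation: [0.004, 0.722, 0.692, 0.003]
ft_force: [-0.6, -0.3, -0.1]
opening: 0.652
```

{"op": "apply_moves", "data": {"steps": [65,-35,-10,0,0,65,-35,-10,0,0,65,-35,-10,0,0,65,-35,-10,0,0,65,0,0,0,0,65,0,0,0,0]}}

```text
t: 69.9
eef_pos: [0.4541, -0.0636, 0.3103]
orientation: [-0.001, 0.723, 0.691, -0.0]
ft_force: [0.0, 0.0, -0.6]
opening: 0.646
```

```bash
python3 wl.py w14; python3 - <<'E'
from h import *
W=np.load("w14.npz")["W"]; s=W[(W[...,2]>0.112)&(W[...,2]<0.135)&(W[...,0]>.4)&(W[...,0]<.75)&(W[...,1]>0)&(W[...,1]<.12)]
print(len(s),rect(s) if len(s)>3 else 0)
for n in ("top","side"):
    p,d=grab_frame(n); W=cloud(n,d); print(n); measure(n,ITEMS+["retainer"],d,W)
    c=p[150:300,100:440] if n=="top" else p[80:320,150:450]
    cv2.imwrite(f"pics/{n}_end.png",cv2.resize(c[:,:,::-1],None,fx=2.3,fy=2.3))
print(observe()["t"])
E
```

```text
[ 0.4541 -0.0636  0.3103]
536 ((503.8219299316406, 73.2671890258789), (29.813318252563477, 16.160356521606445), 87.84407806396484)
top
die_round 0.85 [152. 216. 173. 227.] ztop 48.5 all (array([548.5, 317.1]), array([48.6, 33.5]), 86.5) top 135 (array([548.5, 317.6]), array([47.7, 33.5]), 86.5)
die_round 0.33 [182. 240. 200. 256.] ztop 66.8 all (array([471.8, 231.2]), array([38.7, 41. ]), 16.5) top 94 (array([473.3, 232. ]), array([28.6, 27.9]), 56.7)
die_square 0.77 [184. 215. 202. 226.] ztop 48.0 all (array([547.2, 227.6]), array([48.7, 32.8]), 86.4) top 98 (array([547.1, 226.8]), array([47.1, 32.8]), 86.4)
die_slot 0.78 [213. 217. 234. 231.] ztop 48.9 all (array([542.3, 142.9]), array([56.3, 34.7]), 85.9) top 117 (array([542.4, 139.6]), array([49.3, 34.5]), 84.8)
punch_round 0.78 [150. 238. 166. 254.] ztop 66.3 all (array([481.5, 325.8]), array([51.8, 43.3]), 49.4) top 43 (array([478. , 320.6]), array([16.9, 17. ]), 5.9)
punch_square 0.67 [182. 238. 200. 257.] ztop 66.8 all (array([476.5, 234.7]), array([50.4, 42.7]), 45.7) top 96 (array([473.3, 232. ]), array([28.6, 27.9]), 56.7)
[... 1094 characters left out ...]
[484.1, 288.4]), array([82.3, 18.6]), 89.7)
punch_square 0.84 [202. 161. 221. 188.] ztop 64.0 all (array([483.2, 208.5]), array([40.9, 95.9]), 12.3) top 112 (array([473. , 203.9]), array([88. , 32.3]), 75.0)
punch_slot 0.79 [208. 188. 222. 213.] ztop 63.5 all (array([480.6, 160.8]), array([87.4, 38.9]), 77.4) top 68 (array([474.3, 139.7]), array([39.1, 11.2]), 80.1)
punch_slot 0.74 [216. 122. 238. 224.] ztop 105.9 all (array([517.5, 224.6]), array([338.2,  27.3]), 87.1) top 33 (array([507.8,  59.9]), array([ 7.7, 16.5]), 70.4)
retainer 0.78 [215. 121. 240. 224.] ztop 103.4 all (array([517.8, 227.2]), array([343.4,  32.1]), 87.3) top 36 (array([507.8,  59.9]), array([ 7.7, 16.5]), 70.4)
70.75
```

View pics/w14.png

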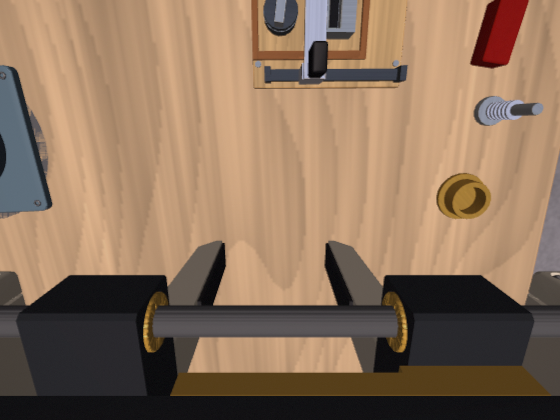

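View pics/top_end.png

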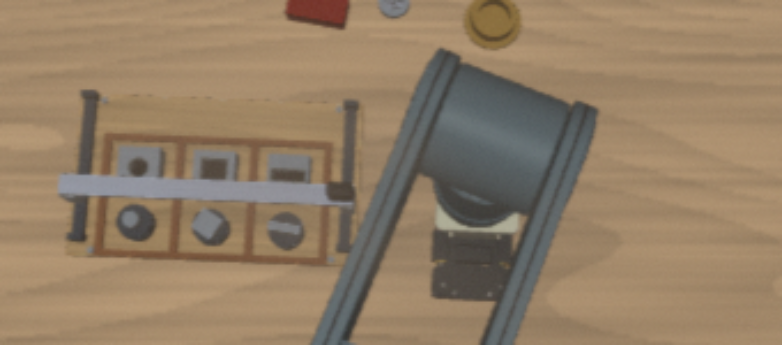

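View pics/side_end.png

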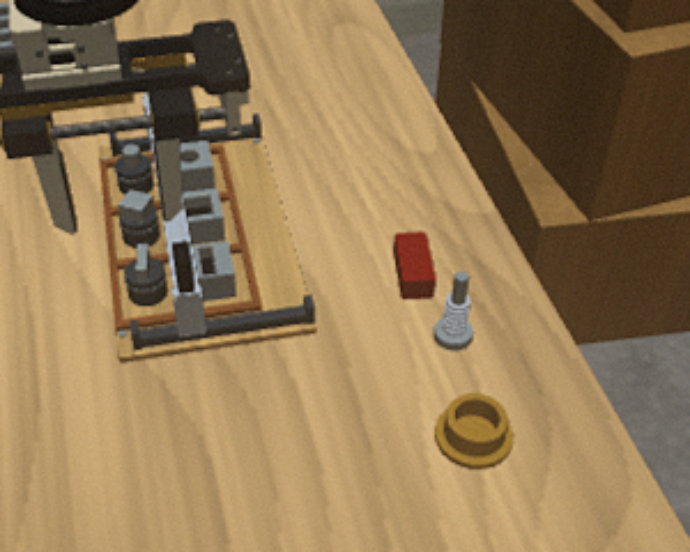

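```bash
python3 -c "
from cell import *
print(job_done())"
```

```text
the job is handed in; nothing more can be done
None
```

The tray is ready to carry, and I handed the job in at about 71 s of the 210 s allowed.

**What I did:**
- I slid the retainer bar open to its far stop.
- I put each die in its own bay and stood its punch, nose up, on the side of the bay nearer the robot. The slot pair is in the right bay, the square pair in the middle and the round pair in the left. All three punches were there.
- I then slid the bar back to its locked stop.

**Mended on the way:** after the last punch went in, the wrist camera showed the round die about 12 mm off its place, against the ridge on its right. I think it was knocked while the arm was elsewhere. I lifted it slightly and set it back near the middle of its bay before closing the bar.

**Last checks:**
- **Flatness:** before the bar was closed, the wrist camera put the die tops at about 45 mm and the punch tops at about 63 mm. That matches parts standing flat on the bay floor.
- **Bar:** the wrist camera measured 89.9 mm of travel between open and locked, out of 90 mm. Force rose at both stops.
- **After closing:** the top and side cameras still showed every part in its bay. The brass holder, red block and spring post looked untouched in the pictures.

**Disagreement:** the top and side cameras differ from each other by up to about 7 mm along x and read a few millimetres off in height. I used the wrist camera to place the parts. At the end the arm was clear of everything.

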